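Clamp a flanged bush in the bench micrometer to measure its flange

ROBOT

A 6-joint arm with a two-finger parallel gripper is mounted at the origin on a cart in front of the work surface, level with it; the furniture and walls round the work are solid. World frame = base frame: x ahead of the robot, y to its left, z up, the work surface at z = 0. Lengths are in m, angles in rad, forces in N, time in s.
With the tool pointing down it reaches from about 0.425 to 0.95 m from the base axis. Payload 3.5 kg.
Tool frame: the origin (TCP) lies at the very end of the fingers, on their centre line; the grasp point (between the pads) lies ctrl.grip_point_offset behind it (ctrl.grip_point_offset is the distance from the TCP to the grasp point, in m); z points along the fingers, y is the direction in which the jaws open and shut (so a half turn about z gives the same grasp; the last joint's range is limited). The gripper opens to 85 mm and grips with 20 to 120 N. Pads are 22 mm wide; open, the fingers measure 114 mm over their backs; the gripper's body (76 mm by 85 mm) begins 54 mm behind the grasp point. The pads swing forward as they close: fully open they stand 13 mm farther back than shut.
Start: joints at [-0.15, 0.286, 1.577, -0, 1.279, -0.15], TCP at [0.675, 0, 0.231] pointing down, gripper open.
Joint ranges: [-2.77, 2.77], [-0.9, 2.22], [0.21, 2.48], [-1.53, 4.67], [0.24, 2.81], [-2.84, 2.84]. Speed limits (rad/s): [2.79, 2.79, 3.14, 3.14, 3.14, 3.14].

INTERFACE

Orientations are given as a unit quaternion [x, y, z, w].
In Python, from plant import telemetry, imaging, ticket, finder, ctrl gives the robot as it stands. The module is installed in compiled form; this text tells all that it offers.
- The arm moves only by the shell command python3 -m crank 'ROWS' [FORCE]. ROWS is JSON, a list of rows, each a list of 7 numbers: the shift along the tool's x, y, z scaled (see below), then the turn, a rotation vector about the tool's x, y, z scaled (see below), then the opening, from 0 (shut) to 1 (fully open). A call has 1 to 12 rows; each row is the pose to reach, as a shift and turn from the pose commanded when the call began, along the tool's axes at that moment; what a row does not reach only later rows make up. The controller multiplies each number of a shift by 0.15 m and each number of a turn by 90 degrees. A row lasts 1/10 s, in which the tool goes at most 50 mm and 8.59 degrees, less where a joint would pass 70% of its speed; a pose out of reach is approached as far as the arm can. A call with a number of a shift or a turn outside -1 to 1 is refused whole. A call with a gripper value outside its range is refused whole. The fingers move at their own pace and stop on an object; FORCE is the grip in N (left out, the last holds). Time passes only in rows, so rows that repeat a pose let the fingers close. It gives the time, the measured TCP pose, the force and the opening at its end, in the units of the state.
- telemetry.get_state(): the state, without advancing time (a new reading comes with each control period).
- imaging.read_camera(name): name is "scene" or "side" or "wrist"; returns a dict with "pixels" (400x640x3 uint8, red, green, blue), "vfov" (degrees; the focal length in pixels is half the picture's height over the tangent of half this angle, whatever the lens; pixels are square), "cx", "cy" (the principal point, pixels), "distortion" ([k1, k2, p1, p2, k3] as OpenCV has them; the pictures are not rectified), "rvec" (rotation vector, rad) and "tvec" (3), from world to camera coordinates, as OpenCV has them. Camera axes: x right, y down, z forward; pixel columns grow to the right and rows downward; lengths in m; the calibration is good to about 2 mm. A picture is of the moment at which its call begins. There is no depth.
- ticket.sign_off(): hands the job in, once; it reports no verdict.
Trained networks look in a picture, given as the dict that the camera call returned (one of the last four; its "shot" number tells which), for a name from the list of things; names that differ only in an ending like _2 or _b are one class to them, and where a whole thing is asked for, a point or a joint stands for the part that bears it (a point fixed in the world has none). Each returns a list of dicts, best first, with "confidence" (0 to 1); they miss things now and then, are a little off and sometimes report something else, mostly with a low value. They report only what shows in the picture. A call takes as long as a camera call.
- finder.masks_of(label, picture): "pixels" (400x640 bool, what is visible of it) and "extent" ([left, top, right, bottom] in pixels, round what is visible of it).
- finder.pinpoint(label, picture): "location" ([row, column] in pixels: a listed point, or the origin of a listed thing).
The state is a dict: "time": time; "qpos": joint angles; "dq": joint speeds; "joint_efforts": joint torques, N m; "eef_pos": TCP position; "tcp_rot": TCP orientation; "contact_force": force on the tool from outside, world axes, zero at the start; "wrist_torque": the same for the moment, N m; "opening": opening from 0.0 (shut) to 1.0 (fully open).
Only numpy, scipy, OpenCV 4.12 (cv2) and the standard library are available. Lean on these libraries where they do the work, as an engineer would, in place of code of your own. Each camera call takes 0.05 s, during which the arm holds its last target.

TASK

Take the flanged bush from its V-block and slide it sideways into the slot of the bench micrometer's forked anvil, right to the slot's end, so that its flange lies flat on the spindle side of the fork with the barrel sticking out beneath, and let go. Then turn the small ratchet knob at the micrometer's upper end clockwise, looking down onto it, until the spindle clamps the flange and the ratchet slips, and let it slip about a quarter turn more. Never force the spindle harder than the ratchet does, leave the bush clamped, and leave the other things where they are.

Things in the scene. Friction and masses are not known exactly. Their poses are not given: they have to be found in the camera images.
- bush: Flanged steel bush, 100 g: flange 40 mm across, 5 mm thick, at one end of a barrel 16 mm across, 45 mm long. Origin on its axis at the shoulder (the flange's barrel-side face); z points out of the flange end (flange z = 0 to 5 mm, barrel z = 0 to -45 mm). Starts lying in a V-block, flange end up and to the robot's side: z is 20 degrees above level, the origin 57.7 mm above the table.
- sleeve: Plain steel sleeve without a flange, 16 mm across, 46 mm long, lying in a second such V-block 10 to 20 cm beside the first (either side); it stays there.
- gauge: Bench micrometer frame on a heavy fixed stand. Origin: the seat, on the spindle axis at the forked anvil's upper face, 115 mm above the table. z: along the spindle axis up to the knob, leaning 35 degrees from vertical to the robot's side. x: from the seat out through the slot's open mouth, 35 degrees above level, away from the robot. y level. The C-bar (12 mm thick in y) goes round on the -x side.
- spindle: Spindle: flat round foot 15 mm across on an 8 mm stem; it moves along the spindle axis to the fork. Origin: the seat point shifted along with it (axes as gauge's); the foot's face is 18 mm above (gauge z) this origin, so 18 mm above the fork when fully open. Starts 1 to 4 mm down from there. The frame's head, 21 mm across, begins 45 mm above the seat.
- knob (a point): middle of the ratchet knob, on the spindle axis 136.5 mm from the seat: a knurled steel cylinder 20 mm across and 25 mm long (124 to 149 mm from the seat), free end up; beneath it is the thimble, 23 mm across. The knob turns in place, it does not travel along its axis.
- thimble (a joint): Turn of the thimble in rad, 0 = spindle fully open (18 mm between foot and fork), grows clockwise looking down onto the knob. Quick-feed screw: 20 mm of spindle advance a turn (3.18 mm per rad), so the foot meets the 5 mm flange at about 4.1. Needs 0.02 N m and stays where it is left. Starts at 0.3 to 1.3.
- ratchet (a joint): slip of the ratchet knob relative to the thimble in rad, clockwise, 0 at the start. The knob drives the thimble until 0.045 N m, then slips; so it stays at 0 until the spindle is stopped by the part (about 8 N on it) and grows as the knob is turned on.
- jar: small glass sample jar with black lid, 41 mm across, 62 mm high, bystander
- core: grey mortar core, 42 mm across, 40 mm high, bystander
- tin: round sample tin, 53 mm across, 29 mm high, bystander
- notebook: spiral notebook, 148 x 109 x 14 mm, bystander
- weight: brass balance weight with knob, 26 mm across, 27 mm high, bystander
- cartonbox: small carton of tags, 37 x 59 x 28 mm, bystander
- vblock_a: The V-block that carries the bush: narrow steel block 30 mm wide (y), 48 mm long (x), 58 mm high at its near end, immovable, its groove sloping 20 degrees down away from the robot. Origin on the table under the groove's middle, x away from the robot. The flange hangs free against its near end, so its rim can be pinched at left and right; the bush lifts straight out.
- slot_mouth (a point): Middle of the forked anvil's open mouth, at gauge x = 23 mm, z = 0. The fork is a plate 8 mm thick (gauge z -8 to 0), 34 mm wide, narrower than the flange, so fingers on the flange rim pass outside it. Slot 18 mm wide, closed end at gauge x = -9 mm, flaring to 23 mm at the mouth. A gripper leaning some 45 degrees off the spindle axis, to the mouth side, clears the spindle.

How it is judged:
On the way, in this order (a step that is already met when the one before it is completed fails the run):
1. the bush sits in the fork at the end of the slot, flange flat on the spindle side, and is let go of (distance between bush and gauge below 0.004 m and angle between the z axis of bush and the z axis of gauge, either way round below 0.12 rad and contact force between the fingers and bush below 0.05 N), for 0.2 s.
2. the spindle has clamped the flange and the ratchet has slipped on by about a quarter turn (value of joint ratchet above 1.2 rad and contact force between spindle and bush above 2 N), for 0.1 s.
At the end, for the whole second after the job is handed in: The bush is at rest in the fork with its shoulder centre within 4 mm of the seat and its axis within 0.08 rad of the spindle axis, the spindle foot presses on the flange with more than 1.5 N, and the ratchet has slipped by more than 1.2 rad (distance between bush and gauge below 0.004 m and angle between the z axis of bush and the z axis of gauge, either way round below 0.08 rad and value of joint ratchet above 1.2 rad and contact force between spindle and bush above 1.5 N and linear speed of bush below 0.01 m/s); the robot touches nothing.
It fails at once if the spindle is forced onto the bush with more than 25 N (the ratchet gives about 8 N) (contact force between spindle and bush above 25 N).
It fails at once if the sleeve or a bystander is moved by more than 3 cm (distance of any of sleeve, jar, core, tin, notebook, weight, cartonbox from where it was at the start of the episode above 0.03 m).
It also fails if it takes over 67 s, if anything falls off the work surface, if the arm or the gripper's body presses on something with over 40 N, if the wrist force passes 120 N, or if a joint passes its speed limit or range.

## Working session

There is one attempt and no reset: what is moved stays moved. The work goes in short steps, Python scripts to look and compute and a shell command to move; the robot and the scene stay as the last step left them, time stands still between calls to the robot, and variables do not carry over. Pictures are saved under pics/ and viewed, and the job is handed in when it is done.

```bash
ls; mkdir -p pics; cat > h.py <<'E'
import numpy as np, cv2
from scipy.spatial.transform import Rotation as R
from plant import telemetry, imaging, ticket, finder, ctrl
def save(p,name,crop=None,scale=1):
    im=p["pixels"][:,:,::-1]
    if crop: l,t,r,b=crop; im=im[t:b,l:r]
    if scale!=1: im=cv2.resize(im,None,fx=scale,fy=scale,interpolation=cv2.INTER_CUBIC)
    cv2.imwrite("pics/"+name,im)
def K(p):
    f=200/np.tan(np.radians(p["vfov"])/2)
    return np.array([[f,0,p["cx"]],[0,f,p["cy"]],[0,0,1.]])
def proj(p,X):
    return cv2.projectPoints(np.array(X,float).reshape(-1,1,3),np.array(p["rvec"],float),np.array(p["tvec"],float),K(p),np.array(p["distortion"],float))[0][:,0]
def ray(p,rc):
    u=cv2.undistortPoints(np.array([[[rc[1],rc[0]]]],float),K(p),np.array(p["distortion"],float))[0,0]
    Rm=cv2.Rodrigues(np.array(p["rvec"],float))[0]
    o=-Rm.T@np.array(p["tvec"],float); d=Rm.T@np.array([u[0],u[1],1.]); return o,d/np.linalg.norm(d)
def tri(rays):
    A=np.zeros((3,3));b=np.zeros(3)
    for o,d in rays:
        P=np.eye(3)-np.outer(d,d);A+=P;b+=P@o
    x=np.linalg.solve(A,b); return x,[np.linalg.norm((np.eye(3)-np.outer(d,d))@(x-o)) for o,d in rays]
def onz(p,rc,z):
    o,d=ray(p,rc); return o+d*(z-o[2])/d[2]
E
python3 - <<'E'
from h import *
print(telemetry.get_state(), ctrl.grip_point_offset)
P={n:imaging.read_camera(n) for n in ("scene","side","wrist")}
for n,p in P.items():
    save(p,n+"0.png"); print(n,p["vfov"],p["cx"],p["cy"],p["distortion"],ray(p,(200,320)))
for l in ["bush","sleeve","gauge","spindle","knob","slot_mouth","vblock_a","jar","core","tin","notebook","weight","cartonbox"]:
    rs=[]
    for n,p in P.items():
        d=finder.pinpoint(l,p)
        for e in d[:2]: print(l,n,round(e["confidence"],2),np.round(e["location"],1))
        if d and n!="wrist" and d[0]["confidence"]>.3: rs.append(ray(p,d[0]["location"]))
    if len(rs)>1: print("   ",l,tri(rs))
E
```

```text
pics
{'time': 0.0, 'qpos': array([-1.50012333e-01,  2.87162435e-01,  1.57817023e+00, -1.64771917e-05,
        1.27859017e+00, -1.50042230e-01]), 'dq': array([ 0.00064556, -0.00062518, -0.00050356,  0.00043392,  0.00022507,
        0.00093527]), 'joint_efforts': array([-1.79628755e-04, -4.05981302e+01, -2.92628127e+01, -1.54224781e-04,
        5.81841552e-03,  3.74769741e-06]), 'eef_pos': array([6.74347862e-01, 1.15858752e-04, 2.29952992e-01]), 'tcp_rot': array([ 7.07094047e-01,  7.07118556e-01, -6.97800249e-04, -9.33043667e-04]), 'contact_force': array([ 0.05500686,  0.30648454, -0.51337499]), 'wrist_torque': array([-0.00654214,  0.0234845 , -0.01672637]), 'opening': 0.9990363908039315} 0.0187
scene 55.62403604475792 308.8277033716038 199.55146249523492 [-0.07403465  0.          0.          0.          0.        ] (array([-0.0816734 ,  0.48687968,  1.13667109]), array([ 0.50058915, -0.39848939, -0.76851592]))
side 48.02321850501468 317.4405598807069 198.29543241760481 [-0.02038945  0.          0.          0.          0.        ] (array([0.30675815, 0.95725929, 0.93596122]), array([ 0
[... 1897 characters left out ...]
120095 ]), [np.float64(0.0072154158045258515), np.float64(0.007215415804525919)])
core scene 0.63 [261.1 348.2]
core scene 0.5 [235.1 229.5]
tin scene 0.7 [212.2 277.7]
tin scene 0.59 [262.9 344.2]
tin side 0.56 [247.1 369.7]
tin wrist 0.58 [178.9 104.2]
    tin (array([0.41017774, 0.23985388, 0.32283725]), [np.float64(0.07471310821964693), np.float64(0.07471310821964701)])
notebook side 0.86 [178.2 374.8]
notebook side 0.2 [295.5 282.3]
notebook wrist 0.73 [380.6 167.3]
weight scene 0.5 [325.1 244.8]
weight side 0.68 [361.5 338.7]
    weight (array([0.40232152, 0.39229909, 0.01128783]), [np.float64(0.0015386796534066207), np.float64(0.0015386796534065017)])
cartonbox side 0.67 [200.6 360. ]
```

View pics/scene0.png

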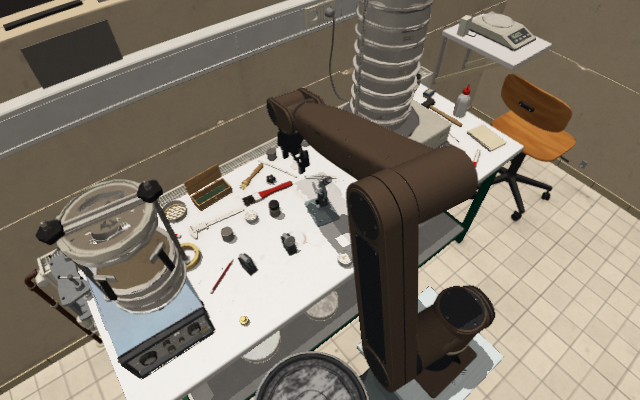

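View pics/side0.png

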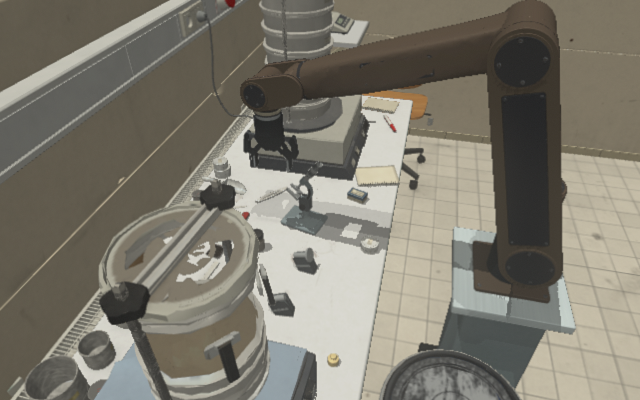

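View pics/wrist0.png

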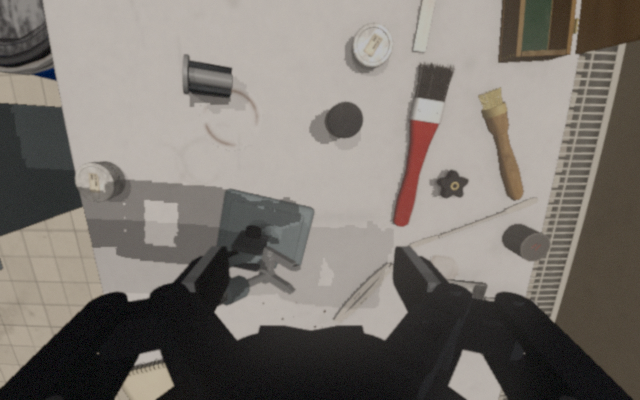

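```bash
python3 -m crank '[[0.83,-0.85,-0.2,0,0,1,1],[0.83,-0.85,-0.2,0,0,1,1],[0.83,-0.85,-0.2,0,0,1,1],[0.83,-0.85,-0.2,0,0,1,1],[0.83,-0.85,-0.2,0,0,1,1],[0.83,-0.85,-0.2,0,0,1,1],[0.83,-0.85,-0.2,0,0,1,1],[0.83,-0.85,-0.2,0,0,1,1],[0.83,-0.85,-0.2,0,0,1,1],[0.83,-0.85,-0.2,0,0,1,1],[0.83,-0.85,-0.2,0,0,1,1],[0.83,-0.85,-0.2,0,0,1,1]]'
python3 - <<'E'
from h import *
s=telemetry.get_state();print(s["time"],s["qpos"],s["eef_pos"],R.from_quat(s["tcp_rot"]).as_matrix().round(3))
P={n:imaging.read_camera(n) for n in ("wrist","scene","side")}
import pickle;pickle.dump(P,open("P1.pkl","wb"))
save(P["wrist"],"wrist1.png");print(P["wrist"]["rvec"],P["wrist"]["tvec"])
for l in ["bush","sleeve","gauge","spindle","knob","slot_mouth","vblock_a"]:
    rs=[]
    for n,p in P.items():
        d=finder.pinpoint(l,p)
        for e in d[:2]: print(l,n,round(e["confidence"],2),np.round(e["location"],1))
        if d and d[0]["confidence"]>.3: rs.append(ray(p,d[0]["location"]))
    if len(rs)>1: print("   ",l,tri(rs))
E
```

```text
time: 3.3
eef_pos: [0.5475, 0.1245, 0.2614]
tcp_rot: [1.0, 0.0, 0.0, -0.0]
contact_force: [0.5, -0.1, 0.1]
opening: 1.001
3.3 [4.29909273e-02 1.35566434e-02 1.82717590e+00 1.23546820e-05
 1.30068388e+00 1.61355815e+00] [0.54747761 0.12454737 0.26143671] [[ 1.  0.  0.]
 [ 0. -1.  0.]
 [ 0. -0. -1.]]
[-2.07895487  2.07752331  0.28189864] [0.12427898 0.48465887 0.55242772]
bush wrist 0.6 [185.2 310.5]
bush wrist 0.45 [105.5 508.7]
bush scene 0.6 [242.3 288. ]
bush side 0.45 [254.7 310.5]
    bush (array([0.54076426, 0.12563557, 0.05908218]), [np.float64(0.002441136536940854), np.float64(0.0032655827659811877), np.float64(0.0034396685688164786)])
sleeve wrist 0.92 [166.8 186.5]
sleeve scene 0.54 [264.9 245.4]
sleeve side 0.39 [300.9 282.1]
    sleeve (array([0.56551026, 0.28595973, 0.04749525]), [np.float64(0.0003912076600518438), np.float64(0.004822178706209085), np.float64(0.005092933322882302)])
gauge wrist 0.78 [103.1 509.8]
gauge wrist 0.65 [227.1 530.5]
gauge scene 0.69 [240.  226.8]
gauge scene 0.66 [246.6 286.9]
gauge side 0.49 [190.3 299.7]
gauge side 0.37 [184.9 290.9]
    gaug
[... 561 characters left out ...]
(0.002627131059743349), np.float64(0.004186744628491762)])
slot_mouth wrist 0.57 [ 86.3 525.6]
slot_mouth wrist 0.2 [104.4 508.7]
slot_mouth scene 0.54 [241.9 287.2]
slot_mouth scene 0.51 [178.3 316.8]
slot_mouth side 0.72 [188.3 290.8]
    slot_mouth (array([0.56953445, 0.09819361, 0.23474742]), [np.float64(0.10082403490687727), np.float64(0.13062047656511375), np.float64(0.03214721020701787)])
vblock_a wrist 0.77 [163.4 311.1]
vblock_a wrist 0.26 [210.1 574.5]
vblock_a scene 0.58 [247.9 286.2]
vblock_a side 0.77 [268.2 302. ]
    vblock_a (array([ 0.56281833,  0.12465066, -0.0016197 ]), [np.float64(0.000825069847033118), np.float64(0.0036022149362167923), np.float64(0.002984556182118581)])
```

View pics/wrist1.png

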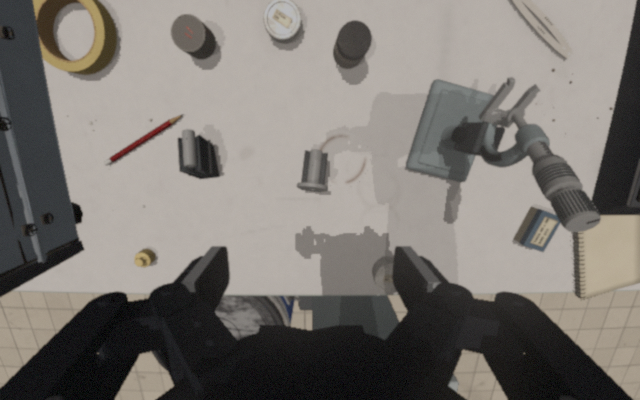

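```bash
cat >> h.py <<'E'
def frame_bush(x,y,yaw,z=.0577):  # yaw: rotation about z of nominal (bush z toward -x, 20deg up)
    c,s=np.cos(np.radians(20)),np.sin(np.radians(20))
    Z=np.array([-c,0,s]);Y=np.array([0,1,0]);X=np.cross(Y,Z)
    M=R.from_euler('z',yaw).as_matrix()@np.stack([X,Y,Z],1)
    return M,np.array([x,y,z])
def frame_gauge(x,y,yaw,z=.115):
    c,s=np.cos(np.radians(35)),np.sin(np.radians(35))
    M=R.from_euler('z',yaw).as_matrix()@np.array([[c,0,-s],[0,1,0],[s,0,c]])
    return M,np.array([x,y,z])
def cyl(r,z0,z1,n=48):
    a=np.linspace(0,2*np.pi,n,endpoint=False);c=np.stack([r*np.cos(a),r*np.sin(a)],1)
    return np.vstack([np.c_[c,np.full(n,z0)],np.c_[c,np.full(n,z1)]])
def sil(p,M,t,parts,sc=4):
    im=np.zeros((400*sc,640*sc),np.uint8)
    for X in parts:
        u=proj(p,X@M.T+t); h=cv2.convexHull(((u+.5)*sc-.5).round().astype(np.int32))
        cv2.fillConvexPoly(im,h,255)
    return cv2.resize(im,(640,400),interpolation=cv2.INTER_AREA)/255.
BUSH=[cyl(.02,0,.005),cyl(.008,-.045,0)]
def draw(im,p,M,t,parts,col=(0,255,0)):
    for X in parts:
        u=proj(p,X@M.T+t); cv2.polylines(im,[cv2.convexHull(u.astype(np.float32)).round().astype(np.int32)],True,col,1)
E
python3 - <<'E'
from h import *
from scipy.optimize import minimize
p=imaging.read_camera("wrist"); import pickle; pickle.dump(p,open("w1.pkl","wb"))
for l in ["bush","gauge","knob","spindle","vblock_a"]:
    for m in finder.masks_of(l,p)[:2]: print(l,round(m["confidence"],2),m["extent"],m["pixels"].sum())
m=finder.masks_of("bush",p)[0]["pixels"].astype(float)
def cost(v): 
    M,t=frame_bush(v[0],v[1],v[2]); return ((sil(p,M,t,BUSH)-m)**2).sum()
best=None
for y0 in (-.3,0,.3):
    r=minimize(cost,[.542,.1255,y0],method="Nelder-Mead",options=dict(initial_simplex=[[.542,.1255,y0],[.547,.1255,y0],[.542,.13,y0],[.542,.1255,y0+.2]],xatol=1e-4,fatol=.01)); print(r.x,r.fun)
    if best is None or r.fun<best.fun: best=r
M,t=frame_bush(*best.x); im=p["pixels"][:,:,::-1].copy(); 
print("yaw deg",np.degrees(best.x[2]))
s=4;c=(260,110,400,230)
big=cv2.resize(im[110:230,260:400],None,fx=5,fy=5,interpolation=cv2.INTER_CUBIC)
for X in BUSH:
    u=proj(p,X@M.T+t); h=cv2.convexHull(((u-[260,110]+.5)*5).astype(np.float32)).round().astype(np.int32); cv2.polylines(big,[h],True,(0,255,0),1)
cv2.imwrite("pics/fit1.png",big)
cv2.imwrite("pics/g1.png",cv2.resize(im[60:260,400:620],None,fx=3,fy=3,interpolation=cv2.INTER_CUBIC))
E
```

```text
bush 0.81 [292.6, 147.5, 330.4, 192.0] 658
bush 0.35 [181.6, 131.2, 195.1, 164.8] 470
gauge 0.88 [478.2, 78.8, 599.5, 232.8] 6569
gauge 0.51 [170.8, 12.4, 215.9, 59.8] 1469
knob 0.72 [478.4, 75.3, 599.4, 231.7] 6530
spindle 0.59 [506.3, 106.1, 527.5, 126.5] 329
spindle 0.39 [300.8, 150.8, 328.1, 185.0] 359
vblock_a 0.7 [299.9, 152.6, 330.1, 184.4] 361
[ 0.54330029  0.12282859 -0.12332014] 30.197970011534025
[ 0.54325832  0.12272811 -0.12015009] 30.625113417916186
[ 0.54298795  0.12280247 -0.12167918] 30.1438523644752
yaw deg -6.971703220392223
```

View pics/fit1.png

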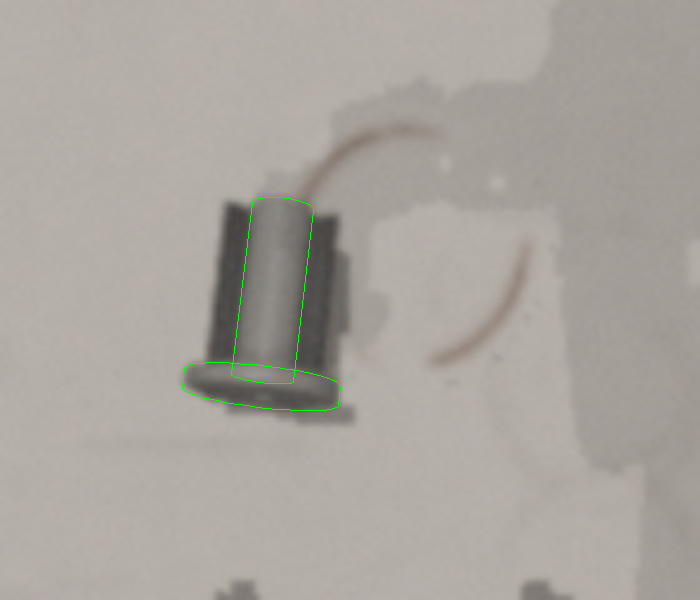

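View pics/g1.png

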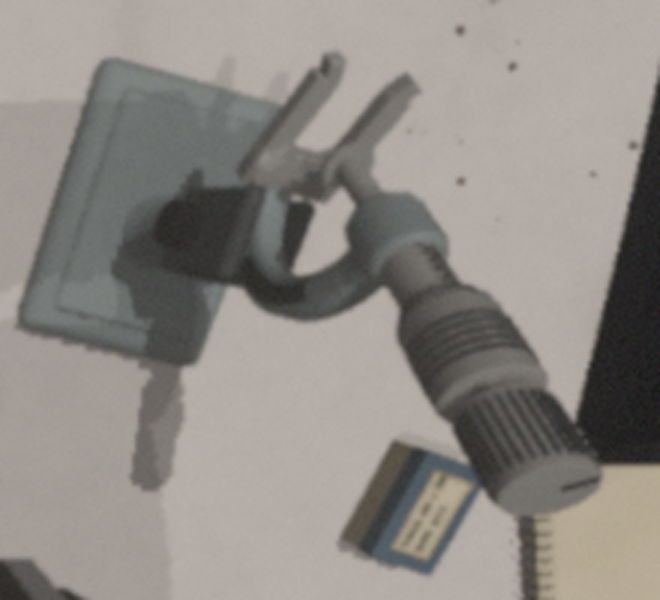

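```bash
cat >> h.py <<'E'
GO=float(ctrl.grip_point_offset)
def toolpose(M,t,gp,ang=55):
    """tool rotation and TCP with grasp point at part coords gp"""
    a=np.radians(ang); X,Y,Z=M.T
    zt=-(np.cos(a)*Z+np.sin(a)*X); xt=np.cos(a+np.pi/2)*Z+np.sin(a+np.pi/2)*X; yt=np.cross(zt,xt)
    Rt=np.stack([xt,yt,zt],1); return Rt, t+M@np.array(gp,float)+zt*GO
def delta(Rt,tt,Rc=None,tc=None):
    s=telemetry.get_state()
    if Rc is None: Rc=R.from_quat(s["tcp_rot"]).as_matrix(); tc=s["eef_pos"]
    d=Rc.T@(tt-tc)/.15; r=R.from_matrix(Rc.T@Rt).as_rotvec()/(np.pi/2)
    return np.round(np.r_[d,r],4)
E
python3 - <<'E'
from h import *
M,t=frame_bush(.5432,.1228,np.radians(-7))
Rt,tt=toolpose(M,t,[0,0,.0025])
tt=tt+Rt[:,2]*.003
print(tt,Rt.round(3))
print(delta(Rt,tt-Rt[:,2]*.08)); print(delta(Rt,tt-Rt[:,2]*.08+0,Rt,tt)); 
E
```

```text
[0.54644279 0.12240184 0.03759446] [[ 0.959 -0.122  0.257]
 [-0.118 -0.993 -0.032]
 [ 0.259 -0.    -0.966]]
[-0.144  -0.0027  0.9764 -0.0102  0.1664  0.0773]
[ 0.     -0.     -0.5333  0.      0.      0.    ]
```

```bash
python3 -m crank '[[-0.144,-0.0027,0.3,-0.0102,0.1664,0.0773,1],[-0.144,-0.0027,0.6,-0.0102,0.1664,0.0773,1],[-0.144,-0.0027,0.9764,-0.0102,0.1664,0.0773,1],[-0.144,-0.0027,0.9764,-0.0102,0.1664,0.0773,1],[-0.144,-0.0027,0.9764,-0.0102,0.1664,0.0773,1],[-0.144,-0.0027,0.9764,-0.0102,0.1664,0.0773,1]]' 80
python3 - <<'E'
from h import *
from scipy.optimize import minimize
p=imaging.read_camera("wrist"); 
d=finder.masks_of("bush",p);print([ (round(e["confidence"],2),e["extent"]) for e in d])
m=d[0]["pixels"].astype(float)
def cost(v): 
    M,t=frame_bush(v[0],v[1],v[2]); return ((sil(p,M,t,BUSH)-m)**2).sum()
x0=[.543,.1228,-.122]
r=minimize(cost,x0,method="Nelder-Mead",options=dict(initial_simplex=[x0,[.547,.1228,-.12],[.543,.126,-.12],[.543,.1228,0]],xatol=1e-4,fatol=.01)); print(r.x,r.fun)
M,t=frame_bush(*r.x); im=p["pixels"][:,:,::-1].copy(); draw(im,p,M,t,BUSH); cv2.imwrite("pics/w2.png",im)
Rt,tt=toolpose(M,t,[0,0,.0025]); tt=tt+Rt[:,2]*.003
print(delta(Rt,tt)); s=telemetry.get_state(); print(s["eef_pos"],s["contact_force"])
E
```

```text
time: 5.45
eef_pos: [0.5288, 0.125, 0.1183]
tcp_rot: [0.989, -0.061, 0.133, 0.008]
contact_force: [0.8, -0.5, 0.1]
opening: 1.004
[(0.94, [283.2, 160.8, 340.1, 230.2])]
[ 0.54313535  0.12229485 -0.1094069 ] 95.1354709727028
[-0.0299  0.0068  0.5528  0.0014 -0.004  -0.0081]
[0.52897989 0.12501607 0.11873925] [ 0.74433004  0.50546034 -0.25934091]
```

View pics/w2.png

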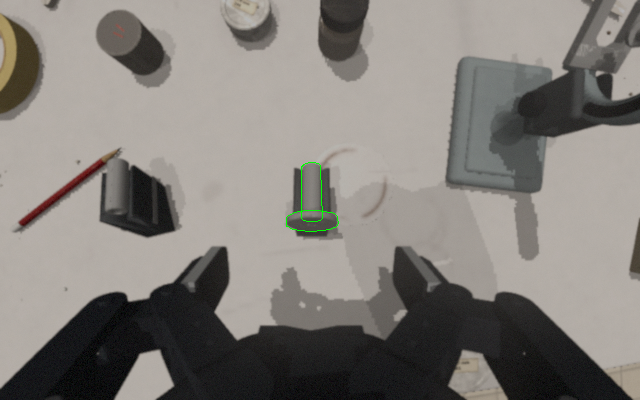

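```bash
python3 -m crank '[[0,0,0,0,0,0,1]]'
python3 - <<'E'
from h import *
M,t=frame_bush(.5431,.1225,-.115)
Rt,tt=toolpose(M,t,[0,0,.0025]); tt=tt+Rt[:,2]*.003
print(delta(Rt,tt)); s=telemetry.get_state(); print(s["eef_pos"],s["dq"].round(3))
E
```

```text
time: 5.65
eef_pos: [0.528, 0.125, 0.1177]
tcp_rot: [0.989, -0.061, 0.133, 0.008]
contact_force: [0.5, 0.1, 0.4]
opening: 0.999
[-0.0215  0.0045  0.5479  0.0007 -0.003  -0.0046]
[0.52803296 0.12499201 0.11772346] [ 0.002  0.005  0.021 -0.001 -0.004  0.001]
```

```bash
python3 -m crank '[[-0.0215,0.0045,0.15,0,-0.003,-0.0046,1],[-0.0215,0.0045,0.3,0,-0.003,-0.0046,1],[-0.0215,0.0045,0.45,0,-0.003,-0.0046,1],[-0.0215,0.0045,0.548,0,-0.003,-0.0046,1],[-0.0215,0.0045,0.548,0,-0.003,-0.0046,1],[-0.0215,0.0045,0.548,0,-0.003,-0.0046,1]]' 80
python3 - <<'E'
from h import *
M,t=frame_bush(.5431,.1225,-.115)
Rt,tt=toolpose(M,t,[0,0,.0025]); tt=tt+Rt[:,2]*.003
print(delta(Rt,tt)); s=telemetry.get_state(); print(s["eef_pos"],s["dq"].round(3))
p=imaging.read_camera("wrist");save(p,"w3.png")
E
```

```text
time: 6.25
eef_pos: [0.5446, 0.1221, 0.0356]
tcp_rot: [0.99, -0.057, 0.128, 0.008]
contact_force: [1.0, -0.2, 0.1]
opening: 0.999
[ 0.0146 -0.0017 -0.01    0.0011  0.0023  0.0001]
[0.54459521 0.12206013 0.03558563] [ 0.004 -0.02  -0.004 -0.001 -0.003 -0.001]
```

View pics/w3.png

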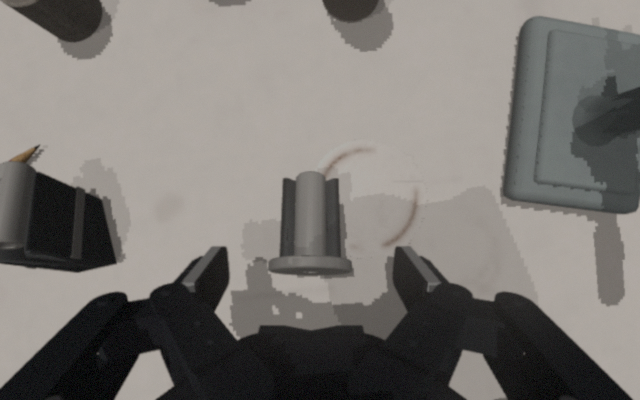

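```bash
python3 -m crank '[[0.015,-0.0017,-0.007,0,0,0,1],[0.015,-0.0017,-0.007,0,0,0,0.3],[0.015,-0.0017,-0.007,0,0,0,0.3],[0.015,-0.0017,-0.007,0,0,0,0.3],[0.015,-0.0017,-0.007,0,0,0,0.3],[0.015,-0.0017,-0.007,0,0,0,0.3],[0.015,-0.0017,-0.007,0,0,0,0.3]]' 80
python3 - <<'E'
from h import *
s=telemetry.get_state(); print(s["eef_pos"],s["dq"].round(3),s["opening"])
M,t=frame_bush(.5431,.1225,-.115)
Rt,tt=toolpose(M,t,[0,0,.0025]); tt=tt+Rt[:,2]*.003
print(delta(Rt,tt))
p=imaging.read_camera("wrist");save(p,"w4.png")
E
```

```text
time: 7.0
eef_pos: [0.5456, 0.1224, 0.0369]
tcp_rot: [0.99, -0.057, 0.128, 0.008]
contact_force: [-3.3, 0.4, 6.3]
opening: 0.428
[0.5456409  0.12235044 0.03693007] [ 0.    -0.001 -0.002  0.002  0.    -0.002] 0.4282922313333185
[ 0.0058  0.001  -0.0031  0.0011  0.0033  0.0004]
```

View pics/w4.png

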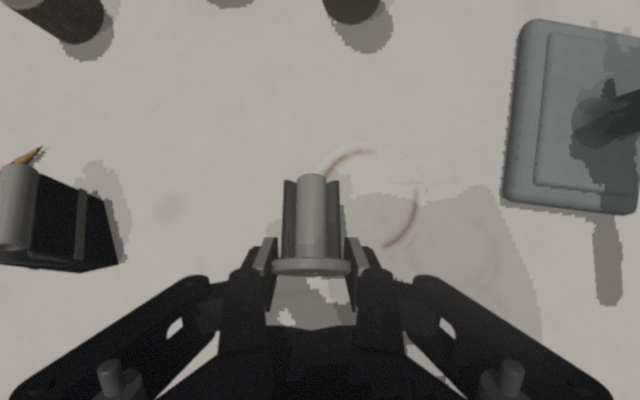

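```bash
python3 -m crank '[[0.04,0,-0.15,0,0,0,0.3],[0.13,0,-0.48,0,0,0,0.3],[0.26,0,-0.97,0,0,0,0.3],[0.26,0,-0.97,0,0,0,0.3],[0.26,0,-0.97,0,0,0,0.3],[0.26,0,-0.97,0,0,0,0.3],[0.26,0,-0.97,0,0,0,0.3]]' 80
python3 - <<'E'
from h import *
import pickle
s=telemetry.get_state(); print(s["eef_pos"],s["opening"],s["contact_force"])
p=imaging.read_camera("wrist");save(p,"w5.png");pickle.dump((s,p),open("w5.pkl","wb"))
for l in ["bush","gauge","knob","spindle","slot_mouth"]:
    print(l,[(round(e["confidence"],2),np.round(e["extent"])) for e in finder.masks_of(l,p)[:2]] if l!="slot_mouth" else "",[(round(e["confidence"],2),e["location"]) for e in finder.pinpoint(l,p)[:2]])
E
```

```text
time: 7.75
eef_pos: [0.5448, 0.1222, 0.1841]
tcp_rot: [0.99, -0.057, 0.125, 0.009]
contact_force: [-0.9, -0.5, -1.3]
opening: 0.427
[0.54483766 0.12217436 0.1840634 ] 0.42650883773767184 [-0.86643895 -0.50450511 -1.30672934]
bush [(0.58, array([271., 173., 354., 276.]))] [(0.56, [260.2, 309.4]), (0.5, [94.2, 535.6])]
gauge [(0.96, array([499.,  62., 640., 175.])), (0.5, array([604., 124., 640., 176.]))] [(0.83, [96.9, 534.5])]
knob [(0.9, array([496.,  65., 640., 174.]))] []
spindle [(0.89, array([537.,  93., 567., 113.]))] [(0.78, [94.1, 531.8])]
slot_mouth  []
```

View pics/w5.png

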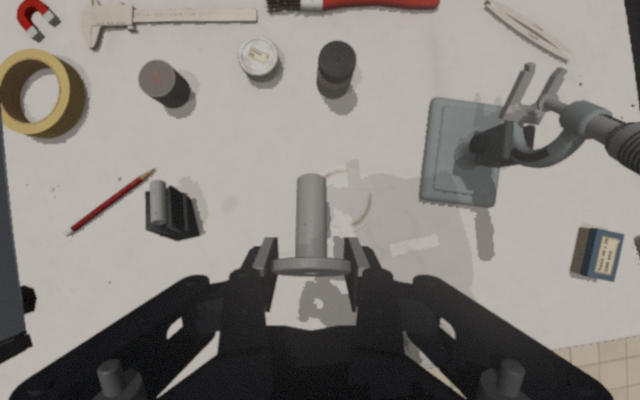

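```bash
python3 -m crank '[[0.08,0.47,-0.3,0,0,0,0.3],[0.08,0.47,-0.3,0,0,0,0.3],[0.08,0.47,-0.3,0,0,0,0.3],[0.08,0.47,-0.3,0,0,0,0.3],[0.08,0.47,-0.3,0,0,0,0.3]]' 80
cat >> h.py <<'E'
def box(x0,x1,y0,y1,z0,z1): return np.array([[x,y,z] for x in (x0,x1) for y in (y0,y1) for z in (z0,z1)],float)
GA=[box(-.0,.023,.0105,.017,-.008,0),box(-.0,.023,-.017,-.0105,-.008,0),cyl(.010,.124,.149),cyl(.0115,.095,.124),cyl(.0105,.045,.065)]
E
python3 - <<'E'
from h import *
import pickle
P={n:imaging.read_camera(n) for n in ("wrist","side","scene")}
print(telemetry.get_state()["eef_pos"])
p=P["wrist"];save(p,"w6.png")
A=finder.masks_of("gauge",p);m=A[0]["pixels"];print(A[0]["extent"])
for l in ["gauge","knob","spindle","slot_mouth"]:
  for n in P: print(l,n,[(round(e["confidence"],2),np.round(e["location"],1)) for e in finder.pinpoint(l,P[n])[:2]])
pickle.dump((P,m),open("w6.pkl","wb"))
E
```

```text
time: 8.75
eef_pos: [0.5379, 0.0529, 0.2323]
tcp_rot: [0.99, -0.057, 0.127, 0.008]
contact_force: [-0.5, -0.3, -0.5]
opening: 0.428
[0.53802147 0.05318034 0.23227828]
[405.7, 86.4, 520.6, 215.7]
gauge wrist [(0.95, array([116.2, 429. ]))]
gauge side [(0.72, array([192.6, 297.1])), (0.67, array([360.4, 334.9]))]
gauge scene [(0.58, array([185.3, 319.3]))]
knob wrist [(0.9, array([187.8, 491.4]))]
knob side [(0.57, array([164.9, 318.3])), (0.52, array([248.2, 369.2]))]
knob scene [(0.47, array([179.3, 324.8])), (0.4, array([199.3, 306.3]))]
spindle wrist [(0.45, array([115.5, 427.1]))]
spindle side [(0.59, array([190.4, 292.5])), (0.59, array([161.9, 318.9]))]
spindle scene []
slot_mouth wrist [(0.93, array([ 94.8, 436.4]))]
slot_mouth side [(0.72, array([187.6, 290.6])), (0.5, array([251.6, 368.4]))]
slot_mouth scene [(0.37, array([178.1, 319. ]))]
```

View pics/w6.png

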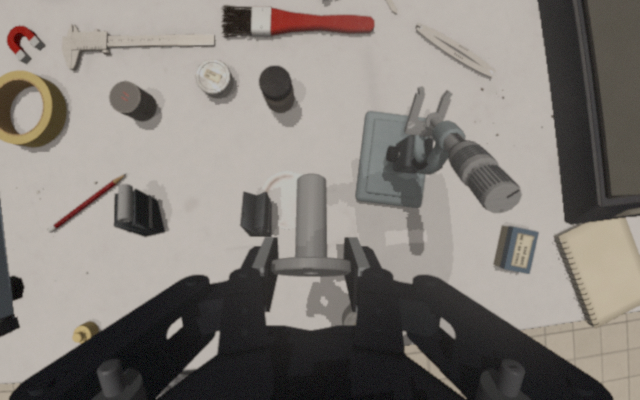

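```bash
cat > gfit.py <<'E'
from h import *
from scipy.optimize import minimize
import sys
def gfit(p,m,x0,name,kp=None,seedstep=.003):
    m=m.astype(float); m=cv2.GaussianBlur(m,(0,0),.5)
    def cost(v):
        M,t=frame_gauge(*v); s=sil(p,M,t,GA)
        # limit 'missing' penalty to knob/thimble end area
        e=(s*(1-m)).sum()*1.0
        u=proj(p,(np.array([[0,0,.124],[0,0,.149],[0,0,.137]])@M.T+t))
        K_=(m*(1-s)); yy,xx=np.mgrid[:400,:640]
        kn=proj(p,np.array([[0,0,.1365]])@M0.T+t0)[0]
        fm=proj(p,np.array([[.018,0,0]])@M0.T+t0)[0]
        w=((xx-kn[0])**2+(yy-kn[1])**2<28**2)|((xx-fm[0])**2+(yy-fm[1])**2<14**2)
        return e+(K_*w).sum()
    for it in range(2):
        M0,t0=frame_gauge(*x0)
        d=seedstep
        r=minimize(cost,x0,method="Nelder-Mead",options=dict(initial_simplex=[x0,np.add(x0,[d,0,0]),np.add(x0,[0,d,0]),np.add(x0,[0,0,.08])],xatol=1e-4,fatol=.01)); x0=r.x
    print(name,r.x.round(4),np.degrees(r.x[2]).round(2),r.fun)
    M,t=frame_gauge(*r.x); im=p["pixels"][:,:,::-1]
    yy,xx=np.nonzero(m>.5); l,tp=max(xx.min()-15,0),max(yy.min()-15,0); rr,b=min(xx.max()+15,640),min(yy.max()+15,400)
    k=min(780//(rr-l),580//(b-tp)); big=cv2.resize(im[tp:b,l:rr],None,fx=k,fy=k,interpolation=cv2.INTER_CUBIC)
    for X in GA:
        u=proj(p,X@M.T+t); cv2.polylines(big,[cv2.convexHull(((u-[l,tp]+.5)*k).astype(np.float32)).round().astype(np.int32)],True,(0,255,0),1)
    cv2.imwrite("pics/"+name,big); return r.x
E
python3 - <<'E'
from gfit import *
import pickle
P,m=pickle.load(open("w6.pkl","rb"));p=P["wrist"]
from scipy.optimize import least_squares
obs=[([0,0,0],(429,116.2)),([0,0,.1365],(491.4,187.8)),([.023,0,0],(436.4,94.8))]
def f(v):
    M,t=frame_gauge(*v); return np.concatenate([proj(p,M@np.array(a)+t)[0]-b for a,b in obs])
r=least_squares(f,[.64,-.07,0]);print(r.x,r.fun)
gfit(p,m,r.x,"gf6.png")
p1=pickle.load(open("w1.pkl","rb")); 
E
```

```text
[ 0.63546699 -0.07651897 -0.25058381] [-0.30926962 -0.53785864 -0.26337865  2.14431819  0.74896582 -2.95279181]
gf6.png [ 0.6375 -0.0758 -0.2351] -13.47 266.43202722171475
```

View pics/gf6.png

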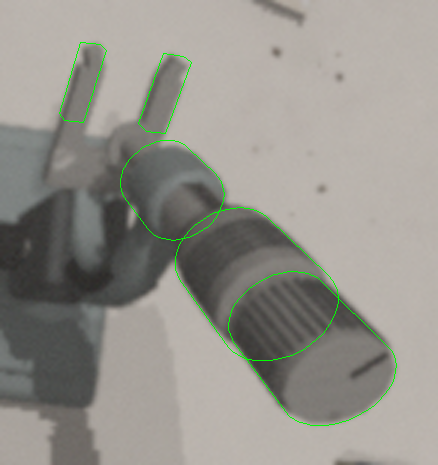

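```bash
cat > bfit.py <<'E'
from h import *
from scipy.optimize import minimize
def hand_pose(v):
    # v: x_t,y_t,z_t of bush origin in tool frame (m), ang (deg) between -z_tool and bush Z, yaw about tool z
    a=np.radians(v[3]);
    Zb=np.array([-np.sin(a),0,-np.cos(a)]);Yb=np.array([0,-1.,0]);
    Mb=np.stack([np.cross(Yb,Zb),Yb,Zb],1)
    if len(v)>4: Mb=R.from_euler('z',v[4]).as_matrix()@Mb
    return Mb,np.array(v[:3])
def bfit(p,s,x0,name):
    Rc=R.from_quat(s["tcp_rot"]).as_matrix();tc=s["eef_pos"]
    d=finder.masks_of("bush",p); print([(round(e["confidence"],2),e["extent"]) for e in d[:2]])
    m=d[0]["pixels"].astype(float)
    x0=np.array(x0,float)
    def W(v):
        Mb,tb=hand_pose(v);return Rc@Mb,Rc@tb+tc
    def cost(v):
        M,t=W(v);return ((sil(p,M,t,BUSH)-m)**2).sum()
    st=[.003,.002,.003,6,.05]
    r=minimize(cost,x0,method="Nelder-Mead",options=dict(initial_simplex=[x0]+[x0+np.eye(5)[i]*st[i] for i in range(5)],xatol=1e-4,fatol=.01,maxiter=400))
    print("hand",r.x.round(4),r.fun)
    M,t=W(r.x); im=p["pixels"][:,:,::-1].copy(); l,tp=250,150
    big=cv2.resize(im[150:300,230:400],None,fx=4,fy=4,interpolation=cv2.INTER_CUBIC)
    for X in BUSH:
        u=proj(p,X@M.T+t); cv2.polylines(big,[cv2.convexHull(((u-[230,150]+.5)*4).astype(np.float32)).round().astype(np.int32)],True,(0,255,0),1)
    cv2.imwrite("pics/"+name,big); return r.x
E
python3 - <<'E'
from bfit import *
# from grasp
s=telemetry.get_state()
M,t=frame_bush(.5431,.1225,-.115)
Rt,_=toolpose(M,t,[0,0,0]); print("grasp est",Rt.T@(t-np.array([.5456,.1224,.0369])))
p=imaging.read_camera("wrist"); bfit(p,telemetry.get_state(),[.002,0,-.0224,55,0],"bf6.png")
E
```

```text
grasp est [ 0.00297349  0.00018753 -0.020737  ]
[(0.66, [268.7, 171.3, 351.1, 276.3])]
hand [ 1.30000e-03  4.00000e-04 -1.80000e-02  5.55409e+01  3.00000e-03] 74.879815455594
```

View pics/bf6.png

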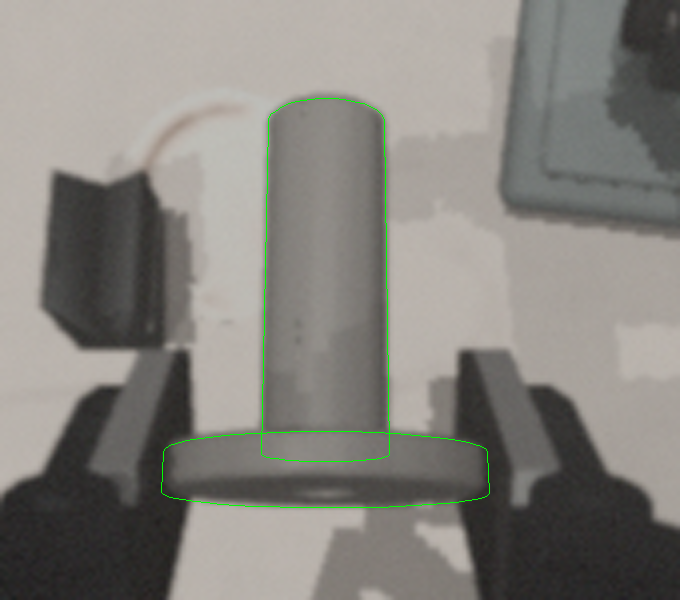

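```bash
cat > goal.py <<'E'
from bfit import *
HAND=[.002,.0003,-.019,55.5,.0]
G=[.6375,-.0758,-.235]
def goal(gx,gy,gz,G=G,H=HAND,tilt=0):
    Mg,tg=frame_gauge(*G); Mb,tb=hand_pose(H)
    Mt=Mg@R.from_euler('y',tilt).as_matrix()
    Rt=Mt@Mb.T; return Rt, tg+Mg@np.array([gx,gy,gz])-Rt@tb
E
python3 - <<'E'
from goal import *
Rt,tt=goal(.08,0,.03); print(tt,Rt.round(2)); print("A",delta(Rt,tt+[0,.11,.05])); print("A->B",delta(Rt,tt,Rt,tt+[0,.11,.05]))
E
```

```text
[ 0.67627358 -0.08477483  0.16836432] [[ 0.91 -0.23 -0.34]
 [-0.22 -0.97  0.08]
 [-0.35  0.   -0.94]]
A [ 0.876   0.0734  0.3355  0.0051 -0.391   0.0773]
A->B [0.2767 0.7132 0.2524 0.     0.     0.    ]
```

```bash
python3 -m crank '[[0.3,0.07,0.0,0.0051,-0.1,0.0773,0.3],[0.5,0.0734,0.1,0.0051,-0.2,0.0773,0.3],[0.7,0.0734,0.2,0.0051,-0.3,0.0773,0.3],[0.876,0.0734,0.3355,0.0051,-0.391,0.0773,0.3],[0.876,0.0734,0.3355,0.0051,-0.391,0.0773,0.3],[0.876,0.0734,0.3355,0.0051,-0.391,0.0773,0.3],[0.876,0.0734,0.3355,0.0051,-0.391,0.0773,0.3],[0.876,0.0734,0.3355,0.0051,-0.391,0.0773,0.3]]' 80
python3 - <<'E'
from goal import *
from gfit import gfit
Rt,tt=goal(.08,0,.03); s=telemetry.get_state();print(s["eef_pos"],s["qpos"].round(2))
print("A",delta(Rt,tt+[0,.11,.05])); print("B",delta(Rt,tt))
p=imaging.read_camera("wrist");save(p,"w7.png")
bfit(p,s,HAND,"bf7.png")
d=finder.masks_of("gauge",p);print([(e["confidence"],e["extent"]) for e in d[:2]])
gfit(p,d[0]["pixels"],G,"gf7.png")
E
```

```text
time: 10.45
eef_pos: [0.6762, 0.0256, 0.2214]
tcp_rot: [0.978, -0.115, -0.174, -0.021]
contact_force: [0.5, -0.5, -0.9]
opening: 0.43
[0.67621854 0.02563625 0.22136986] [-0.13  0.49  1.36  0.04  1.65  1.68]
A [ 0.0079  0.0026  0.0185 -0.0002 -0.0033  0.0005]
B [ 2.827e-01  7.160e-01  2.721e-01 -2.000e-04 -3.300e-03  5.000e-04]
[(0.98, [271.2, 171.2, 353.5, 276.0])]
hand [ 2.00000e-03  5.00000e-04 -1.82000e-02  5.53524e+01  8.60000e-03] 61.640538254517494
[(0.66, [404.9, 158.5, 462.3, 340.8])]
gf7.png [ 0.6308 -0.0714 -0.1265] -7.25 2515.155243685808
```

View pics/w7.png

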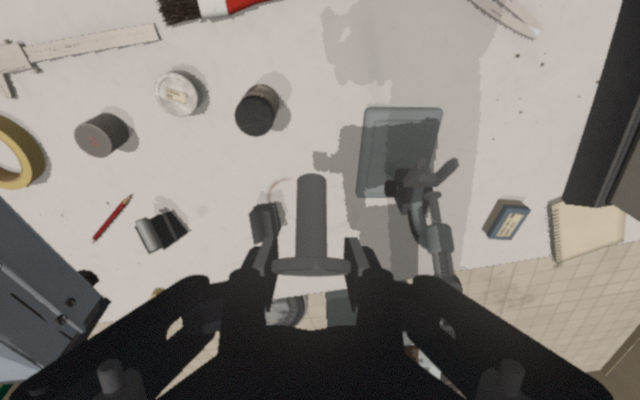

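View pics/gf7.png

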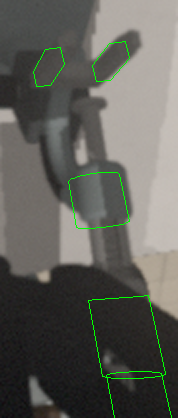

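```bash
cat >> goal.py <<'E'
FK=[box(-.009,.023,.0105,.017,-.008,0),box(-.009,.023,-.017,-.0105,-.008,0),cyl(.0105,.045,.065),cyl(.004,.02,.045)]
def overlay(p,G,name,c,k=4,bush=None,parts=None):
    l,t,r,b=c; big=cv2.resize(p["pixels"][t:b,l:r,::-1],None,fx=k,fy=k,interpolation=cv2.INTER_CUBIC)
    big=cv2.convertScaleAbs(big,alpha=1.5,beta=10)
    L=[(frame_gauge(*G),parts or FK,(0,255,0))]
    if bush is not None: L.append((bush,BUSH,(0,0,255)))
    for (M,tt),ps,col in L:
        for X in ps:
            u=proj(p,X@M.T+tt); cv2.polylines(big,[cv2.convexHull(((u-[l,t]+.5)*k).astype(np.float32)).round().astype(np.int32)],True,col,1)
    cv2.imwrite("pics/"+name,big)
E
python3 - <<'E'
from goal import *
import pickle
p=imaging.read_camera("wrist"); s=telemetry.get_state(); pickle.dump((p,s),open("w7.pkl","wb"))
overlay(p,G,"o7.png",(380,130,500,270),4)
E
```

```text
(no output)
```

View pics/o7.png

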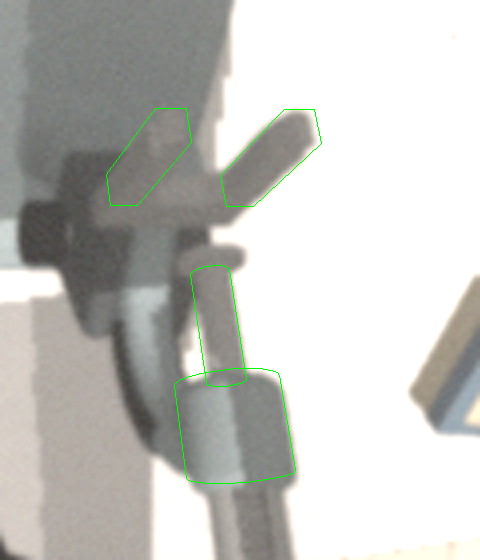

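```bash
sed -i 's/^HAND=.*/HAND=[.002,.0004,-.0185,55.4,.0]/' goal.py
python3 -m crank '[[0.14,0.3,0.1,0,-0.003,0,0.3],[0.2,0.5,0.2,0,-0.003,0,0.3],[0.282,0.716,0.27,0,-0.003,0,0.3],[0.282,0.716,0.27,0,-0.003,0,0.3],[0.282,0.716,0.27,0,-0.003,0,0.3],[0.282,0.716,0.27,0,-0.003,0,0.3]]' 80
python3 - <<'E'
from goal import *
p=imaging.read_camera("wrist"); s=telemetry.get_state(); print(s["eef_pos"],s["contact_force"])
save(p,"w8.png")
Rc=R.from_quat(s["tcp_rot"]).as_matrix(); Mb,tb=hand_pose(HAND)
overlay(p,G,"o8.png",(220,130,420,280),4,bush=(Rc@Mb,Rc@tb+s["eef_pos"]))
for g in [(.08,0,.03),(.06,0,.004),(.04,0,.003)]: print(g,delta(*goal(*g)))
E
```

```text
time: 11.25
eef_pos: [0.6764, -0.0842, 0.1671]
tcp_rot: [0.977, -0.115, -0.178, -0.021]
contact_force: [-0.3, 1.2, -1.0]
opening: 0.423
[ 0.67651927 -0.08394226  0.16716242] [-0.4429891   0.24209798 -0.98729588]
(0.08, 0, 0.03) [-0.0029  0.0051 -0.0107  0.0001  0.0026  0.0009]
(0.06, 0, 0.004) [6.490e-02 5.200e-03 1.972e-01 1.000e-04 2.600e-03 9.000e-04]
(0.04, 0, 0.003) [-4.90e-03  5.00e-03  3.11e-01  1.00e-04  2.60e-03  9.00e-04]
```

View pics/w8.png

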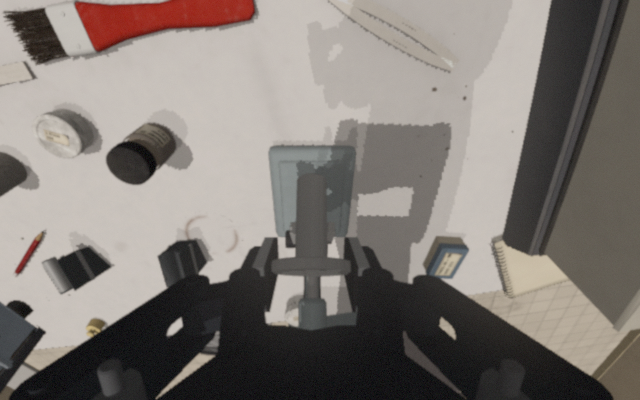

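View pics/o8.png

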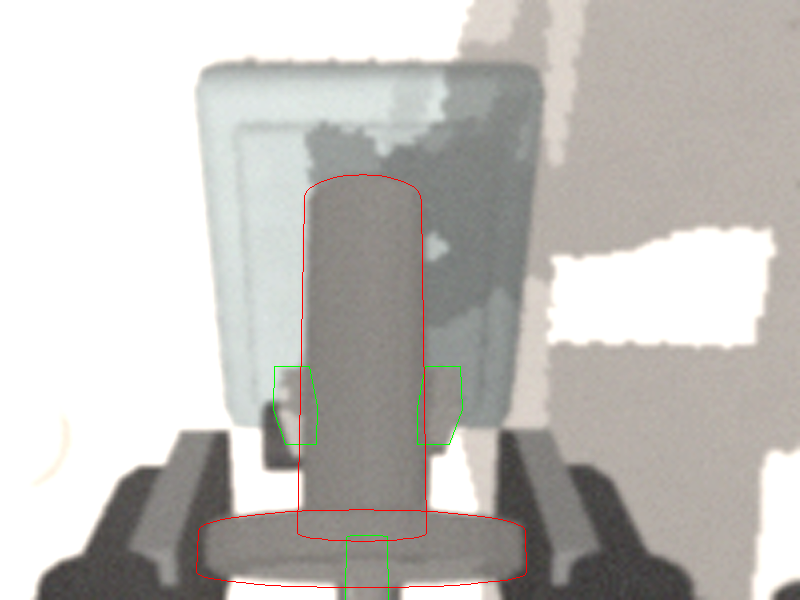

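```bash
python3 -m crank '[[0.065,0.0052,0.08,0,0.0026,0.0009,0.3],[0.065,0.0052,0.197,0,0.0026,0.0009,0.3],[0.065,0.0052,0.197,0,0.0026,0.0009,0.3],[0.065,0.0052,0.197,0,0.0026,0.0009,0.3],[0.065,0.0052,0.197,0,0.0026,0.0009,0.3]]' 80
python3 - <<'E'
from goal import *
p=imaging.read_camera("wrist"); s=telemetry.get_state(); print(s["eef_pos"],s["contact_force"])
Rc=R.from_quat(s["tcp_rot"]).as_matrix(); Mb,tb=hand_pose(HAND)
overlay(p,G,"o9.png",(220,130,420,280),4,bush=(Rc@Mb,Rc@tb+s["eef_pos"]))
for n in ("side","scene"):
  q=imaging.read_camera(n); x,y=proj(q,[.65,-.08,.14])[0]; l,t=int(x-40),int(y-30)
  overlay(q,G,n+"9.png",(l,t,l+80,t+60),8,bush=(Rc@Mb,Rc@tb+s["eef_pos"]))
for g in [(.06,0,.003),(.04,0,.003),(.02,0,.003),(0,0,.003)]: print(g,delta(*goal(*g)))
E
```

```text
time: 11.8
eef_pos: [0.6752, -0.0854, 0.1352]
tcp_rot: [0.977, -0.116, -0.176, -0.021]
contact_force: [-0.5, 0.3, -0.1]
opening: 0.427
[ 0.67533212 -0.08549604  0.13552931] [-0.35702233  0.60202922 -0.70848424]
(0.06, 0, 0.003) [ 0.0016 -0.008   0.0016  0.0001  0.0003 -0.0008]
(0.04, 0, 0.003) [-7.410e-02 -7.900e-03  1.113e-01  1.000e-04  3.000e-04 -8.000e-04]
(0.02, 0, 0.003) [-1.497e-01 -7.800e-03  2.211e-01  1.000e-04  3.000e-04 -8.000e-04]
(0, 0, 0.003) [-2.254e-01 -7.700e-03  3.309e-01  1.000e-04  3.000e-04 -8.000e-04]
```

View pics/o9.png

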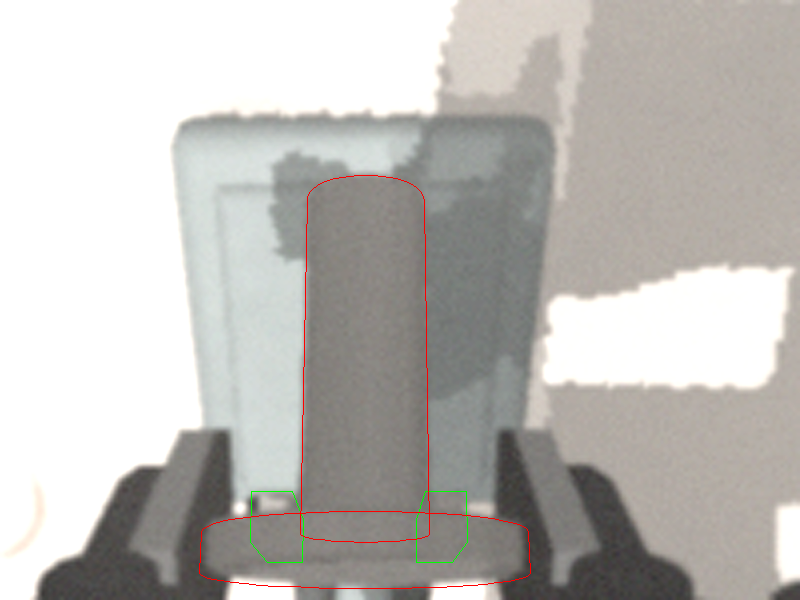

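View pics/side9.png

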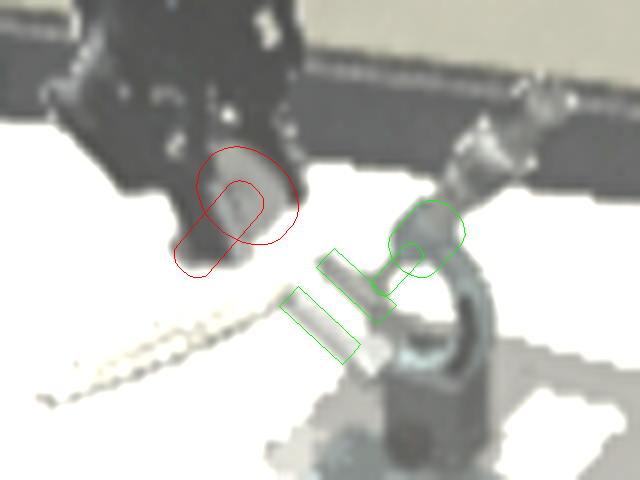

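View pics/scene9.png

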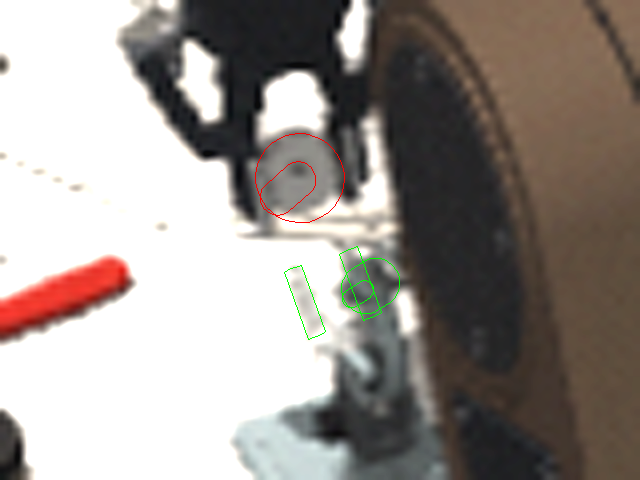

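```bash
python3 -m crank '[[-0.035,-0.0065,0.055,0,0,-0.0008,0.3],[-0.074,-0.0065,0.111,0,0,-0.0008,0.3],[-0.112,-0.0065,0.165,0,0,-0.0008,0.3],[-0.112,-0.0065,0.165,0,0,-0.0008,0.3],[-0.112,-0.0065,0.165,0,0,-0.0008,0.3],[-0.112,-0.0065,0.165,0,0,-0.0008,0.3]]' 80
python3 - <<'E'
from goal import *
p=imaging.read_camera("wrist"); s=telemetry.get_state(); print(s["eef_pos"],s["contact_force"])
Rc=R.from_quat(s["tcp_rot"]).as_matrix(); Mb,tb=hand_pose(HAND)
overlay(p,G,"o10.png",(220,130,420,280),4,bush=(Rc@Mb,Rc@tb+s["eef_pos"]))
for n in ("side",):
  q=imaging.read_camera(n); x,y=proj(q,[.65,-.08,.14])[0]; l,t=int(x-40),int(y-30)
  overlay(q,G,n+"10.png",(l,t,l+80,t+60),8,bush=(Rc@Mb,Rc@tb+s["eef_pos"]))
for g in [(.03,0,.003),(.02,0,.003),(0,0,.003),(-.001,0,.003)]: print(g,delta(*goal(*g)))
E
```

```text
time: 12.55
eef_pos: [0.6513, -0.079, 0.1175]
tcp_rot: [0.977, -0.115, -0.177, -0.021]
contact_force: [-0.1, -0.9, -0.6]
opening: 0.425
[ 0.65143591 -0.07903526  0.11766798] [0.02831005 0.27031891 0.21367314]
(0.03, 0, 0.003) [ 0.0003 -0.0022 -0.0028  0.0001  0.0008 -0.0001]
(0.02, 0, 0.003) [-0.0374 -0.0022  0.0521  0.0001  0.0008 -0.0001]
(0, 0, 0.003) [-1.13e-01 -2.20e-03  1.62e-01  1.00e-04  8.00e-04 -1.00e-04]
(-0.001, 0, 0.003) [-1.168e-01 -2.200e-03  1.675e-01  1.000e-04  8.000e-04 -1.000e-04]
```

View pics/o10.png

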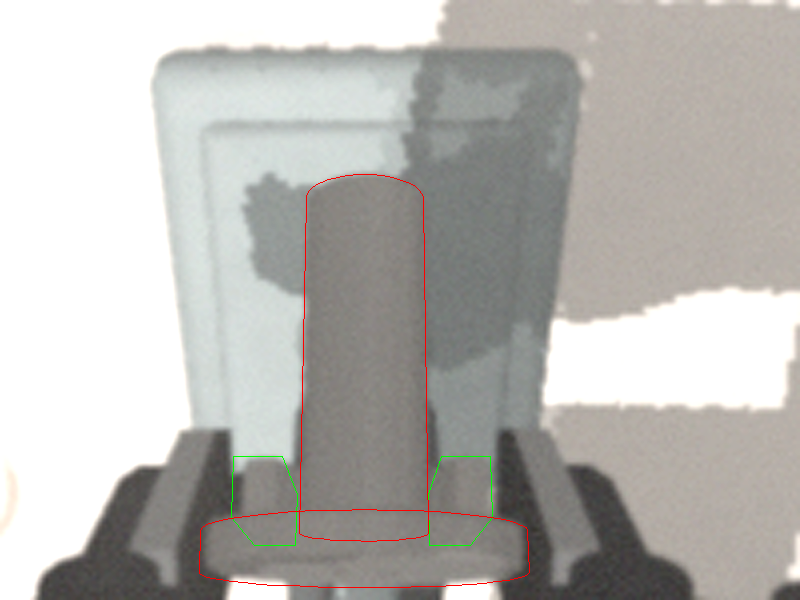

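View pics/side10.png

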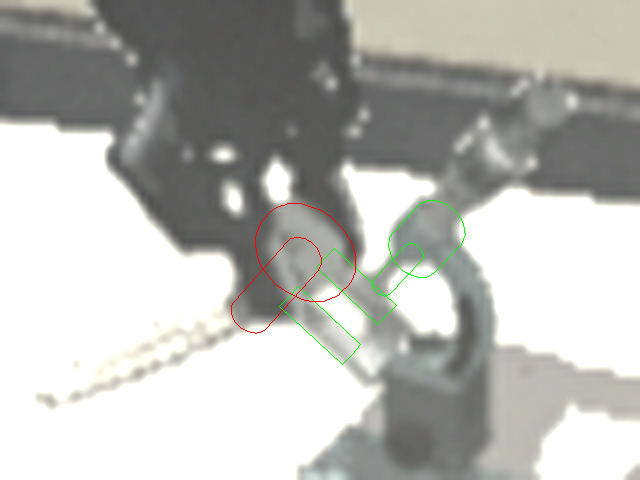

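```bash
python3 -m crank '[[-0.0374,0,0.0515,0,0,0,0.3],[-0.075,0,0.106,0,0,0,0.3],[-0.075,0,0.106,0,0,0,0.3],[-0.075,0,0.106,0,0,0,0.3]]' 80
python3 - <<'E'
from goal import *
p=imaging.read_camera("wrist"); s=telemetry.get_state(); print(s["eef_pos"],s["contact_force"],s["wrist_torque"])
Rc=R.from_quat(s["tcp_rot"]).as_matrix(); Mb,tb=hand_pose(HAND)
overlay(p,G,"o11.png",(220,130,420,280),4,bush=(Rc@Mb,Rc@tb+s["eef_pos"]))
for g in [(.01,0,.003),(0,0,.003),(-.001,0,.003)]: print(g,delta(*goal(*g)))
E
```

```text
time: 13.05
eef_pos: [0.6347, -0.0749, 0.1057]
tcp_rot: [0.977, -0.115, -0.178, -0.021]
contact_force: [0.8, -0.6, -0.1]
opening: 0.431
[ 0.63517039 -0.07506485  0.10614373] [ 0.10188108  0.45665128 -0.52950637] [ 0.00564126 -0.19363881  0.04525837]
(0.01, 0, 0.003) [ 0.0027 -0.0015 -0.0039  0.      0.0016 -0.    ]
(0, 0, 0.003) [-0.035  -0.0015  0.0511  0.      0.0016 -0.    ]
(-0.001, 0, 0.003) [-0.0388 -0.0015  0.0566  0.      0.0016 -0.    ]
```

View pics/o11.png

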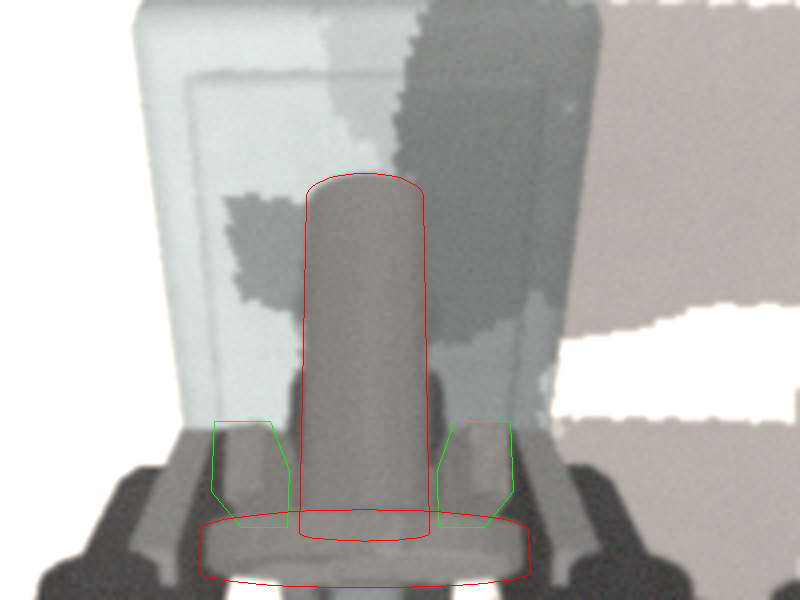

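```bash
python3 -m crank '[[-0.02,0.001,0.029,0,0,0,0.3],[-0.037,0.001,0.054,0,0,0,0.3],[-0.037,0.001,0.054,0,0,0,0.3],[-0.037,0.001,0.054,0,0,0,0.3]]' 80
python3 - <<'E'
from goal import *
p=imaging.read_camera("wrist"); s=telemetry.get_state(); print(s["eef_pos"],s["contact_force"],s["wrist_torque"])
Rc=R.from_quat(s["tcp_rot"]).as_matrix(); Mb,tb=hand_pose(HAND)
b=(Rc@Mb,Rc@tb+s["eef_pos"]); Mg,tg=frame_gauge(*G); print("bush in gauge mm",1000*Mg.T@(b[1]-tg))
overlay(p,G,"o12.png",(220,130,420,280),4,bush=b)
q=imaging.read_camera("side"); x,y=proj(q,[.65,-.08,.14])[0]; l,t=int(x-40),int(y-30)
overlay(q,G,"side12.png",(l,t,l+80,t+60),8,bush=b)
for g in [(0,0,.003),(-.001,0,.003),(-.001,0,0)]: print(g,delta(*goal(*g)))
E
```

```text
time: 13.5
eef_pos: [0.6273, -0.0733, 0.1005]
tcp_rot: [0.977, -0.115, -0.177, -0.021]
contact_force: [-0.7, -0.3, -0.9]
opening: 0.429
[ 0.62750404 -0.0734244   0.10065592] [-0.03264973  0.44357691 -0.46858633] [-0.07957184 -0.18103545  0.02521706]
bush in gauge mm [-0.25985988 -0.41613395  2.96477106]
(0, 0, 0.003) [ 0.0006 -0.0027 -0.0007  0.      0.0013 -0.    ]
(-0.001, 0, 0.003) [-0.0032 -0.0027  0.0048  0.      0.0013 -0.    ]
(-0.001, 0, 0) [ 0.0133 -0.0027  0.0161  0.      0.0013 -0.    ]
```

View pics/o12.png

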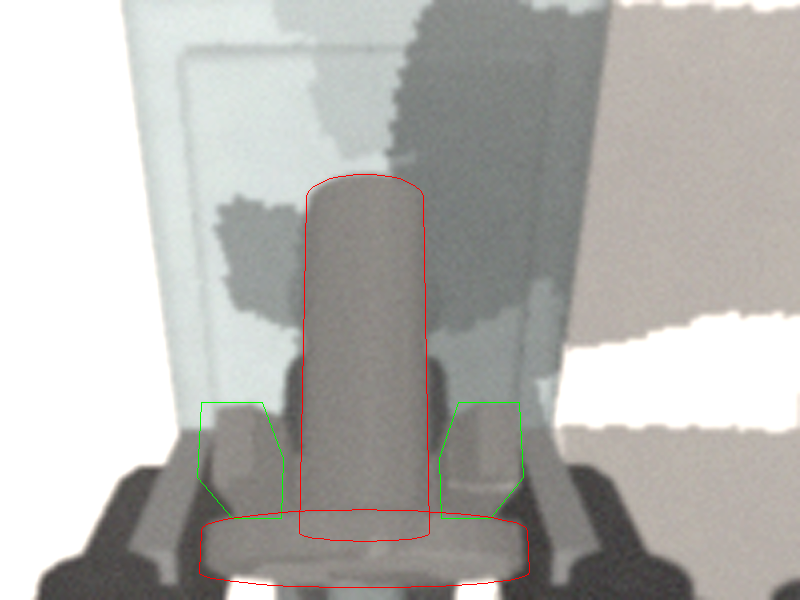

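View pics/side12.png

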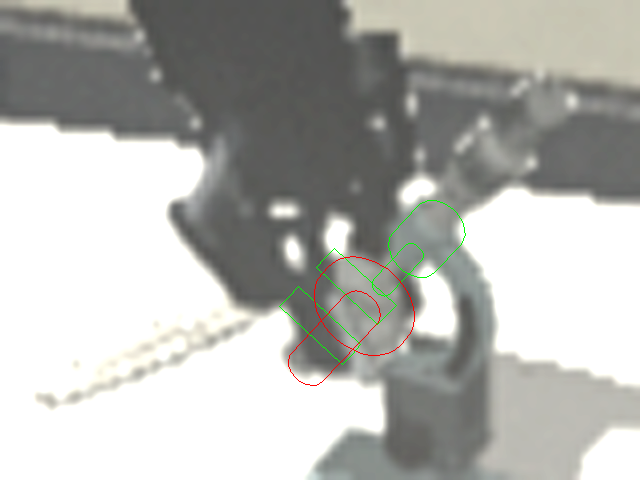

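```bash
python3 -m crank '[[-0.004,0,0.0055,0,0,0,0.3],[-0.008,0,0.011,0,0,0,0.3],[-0.008,0,0.011,0,0,0,0.3]]' 80
python3 - <<'E'
from goal import *
s=telemetry.get_state(); 
Rc=R.from_quat(s["tcp_rot"]).as_matrix(); Mb,tb=hand_pose(HAND)
Mg,tg=frame_gauge(*G); print("bush in gauge mm",1000*Mg.T@(Rc@tb+s["eef_pos"]-tg)); print("F in gauge",Mg.T@s["contact_force"],s["wrist_torque"])
E
```

```text
time: 13.9
eef_pos: [0.6259, -0.073, 0.0995]
tcp_rot: [0.977, -0.115, -0.177, -0.021]
contact_force: [-0.2, -0.3, -0.8]
opening: 0.427
bush in gauge mm [-2.26244234 -0.42277702  3.01766234]
F in gauge [-0.56306549 -0.36828532 -0.6352378 ] [-0.05779605 -0.20611249  0.02437787]
```

```bash
python3 -m crank '[[-0.004,0,0.0055,0,0,0,0.3],[-0.008,0,0.011,0,0,0,0.3],[-0.008,0,0.011,0,0,0,0.3]]' 80
cat > st.py <<'E'
from goal import *
s=telemetry.get_state(); 
Rc=R.from_quat(s["tcp_rot"]).as_matrix(); Mb,tb=hand_pose(HAND)
Mg,tg=frame_gauge(*G); print("bush in gauge mm",1000*Mg.T@(Rc@tb+s["eef_pos"]-tg)); print("F in gauge",Mg.T@s["contact_force"],s["wrist_torque"])
print("gauge z down 1mm", Rc.T@Mg@np.array([0,0,-.001])/.15)
E
python3 st.py
```

```text
time: 14.2
eef_pos: [0.6254, -0.0729, 0.0993]
tcp_rot: [0.978, -0.115, -0.175, -0.021]
contact_force: [3.5, -1.2, 1.2]
opening: 0.425
bush in gauge mm [-2.85369148 -0.42655772  3.14707968]
F in gauge [ 3.75464411 -0.35002772 -1.10379503] [-0.14747883 -0.64600413  0.02464178]
gauge z down 1mm [ 5.48226315e-03 -1.03983971e-06  3.79331440e-03]
```

```bash
python3 -m crank '[[0.008,0,-0.003,0,0,0,0.3],[0.014,0,0.0015,0,0,0,0.3],[0.0195,0,0.0053,0,0,0,0.3],[0.0195,0,0.0053,0,0,0,0.3]]' 80
python3 st.py
```

```text
time: 14.6
eef_pos: [0.6271, -0.0733, 0.097]
tcp_rot: [0.977, -0.115, -0.176, -0.021]
contact_force: [2.9, -0.1, 4.3]
opening: 0.428
bush in gauge mm [-2.74801524 -0.44122179  0.2278176 ]
F in gauge [4.76335432 0.56067826 1.89446136] [-0.0661145  -0.37834056 -0.01992899]
gauge z down 1mm [ 5.49214855e-03 -7.53531928e-07  3.77898772e-03]
```

```bash
python3 -m crank '[[0.0045,0,0,0,0,0,0.3],[0.0075,0,0.001,0,0,0,0.3],[0.0075,0,0.001,0,0,0,0.3]]' 80
python3 st.py
python3 - <<'E'
from goal import *
s=telemetry.get_state(); p=imaging.read_camera("wrist"); q=imaging.read_camera("side")
save(p,"w13.png",(200,120,440,300),3); x,y=proj(q,[.64,-.08,.13])[0]; l,t=int(x-40),int(y-30)
save(q,"side13.png",(l,t,l+80,t+60),8)
bfit(p,s,HAND,"bf13.png")
E
```

```text
time: 14.9
eef_pos: [0.6271, -0.0734, 0.097]
tcp_rot: [0.977, -0.115, -0.178, -0.021]
contact_force: [0.0, -0.5, 6.7]
opening: 0.426
bush in gauge mm [-2.70990119 -0.45703289  0.17261193]
F in gauge [ 3.97572262 -0.47106722  5.41123425] [0.04874019 0.14191864 0.03619926]
gauge z down 1mm [ 5.50483014e-03 -3.22991494e-08  3.76049060e-03]
[(0.91, [269.5, 170.6, 352.3, 276.9])]
hand [ 1.40000e-03  4.00000e-04 -1.73000e-02  5.69781e+01  8.60000e-03] 110.87246443675511
```

View pics/side13.png

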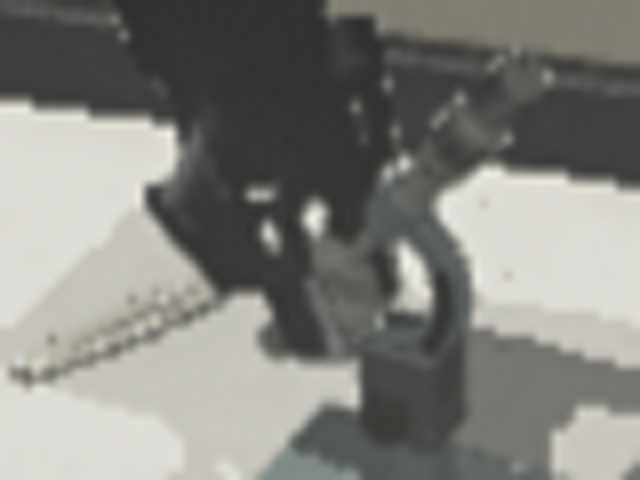

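View pics/bf13.png

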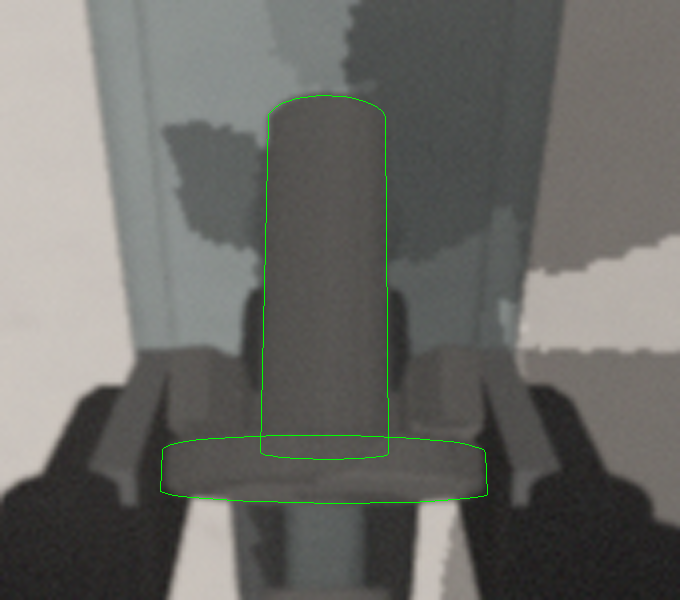

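```bash
python3 -m crank '[[0,0,0,0,0,0,0.6],[0,0,0,0,0,0,0.8],[0,0,0,0,0,0,0.9],[0,0,0,0,0,0,0.9],[0,0,0,0,0,0,0.9],[0,0,0,0,0,0,0.9]]'
python3 st.py
python3 - <<'E'
from goal import *
p=imaging.read_camera("wrist");save(p,"w14.png",(200,120,440,300),3)
s=telemetry.get_state()
d=finder.masks_of("bush",p)[0]; m=d["pixels"].astype(float);print(d["confidence"],d["extent"])
def cost(v): M,t=frame_gauge(v[0],v[1],G[2],v[2]); return ((sil(p,M,t,BUSH)-m)**2).sum()
x0=np.array([G[0],G[1],.115]); r=minimize(cost,x0,method="Nelder-Mead",options=dict(initial_simplex=[x0]+[x0+np.eye(3)[i]*.003 for i in range(3)],xatol=1e-4,fatol=.01)); print("bush pos",r.x,r.fun)
overlay(p,G,"o14.png",(220,130,420,280),4,bush=(frame_gauge(*G)[0],r.x))
E
```

```text
time: 15.65
eef_pos: [0.6274, -0.0734, 0.0959]
tcp_rot: [0.977, -0.115, -0.177, -0.021]
contact_force: [-0.1, -0.2, -0.6]
opening: 0.898
bush in gauge mm [-3.0981874  -0.39498482 -0.90308769]
F in gauge [-0.34405283 -0.24033598 -0.4484847 ] [-0.11390159 -0.2030432  -0.07997572]
gauge z down 1mm [ 5.49836152e-03 -5.07378390e-07  3.76994228e-03]
0.89 [268.2, 174.8, 353.7, 275.6]
bush pos [ 0.63468839 -0.07562546  0.11292141] 46.56968858131488
```

View pics/o14.png

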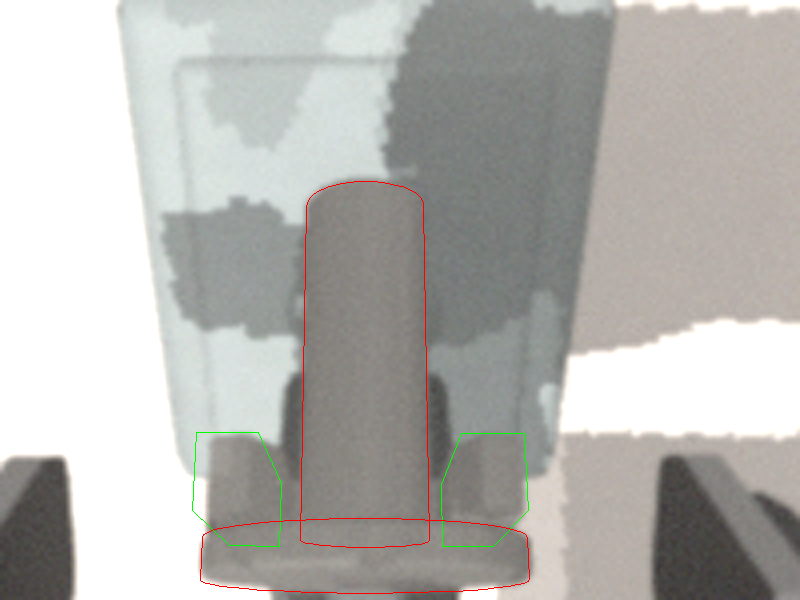

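```bash
python3 -m crank '[[0,0,-0.15,0,0,0,0.9],[0,0,-0.35,0,0,0,0.9],[0.1,0,-0.7,0,0,0,0.9],[0.1,0,-0.9,0,0,0,0.9],[0.1,0,-0.9,0,0,0,0.9],[0.1,0,-0.9,0,0,0,0.9]]'
python3 - <<'E'
from goal import *
import pickle
s=telemetry.get_state();print(s["eef_pos"],s["qpos"].round(2))
p=imaging.read_camera("wrist");save(p,"w15.png"); q=imaging.read_camera("side");x,y=proj(q,[.64,-.08,.15])[0]; l,t=int(x-40),int(y-30)
save(q,"side15.png",(l,t,l+80,t+60),8)
p7,s7=pickle.load(open("w7.pkl","rb"))
l,t=400,170;k=10
big=cv2.resize(p7["pixels"][170:230,400:460,::-1],None,fx=k,fy=k,interpolation=cv2.INTER_CUBIC);big=cv2.convertScaleAbs(big,alpha=1.4)
M,tt=frame_gauge(*G)
for h,col in ((.014,(0,0,255)),(.0155,(0,255,255)),(.017,(0,255,0))):
    u=proj(p7,cyl(.0075,h,h)@M.T+tt);cv2.polylines(big,[cv2.convexHull(((u-[l,t]+.5)*k).astype(np.float32)).round().astype(np.int32)],True,col,1)
cv2.imwrite("pics/foot.png",big)
E
```

```text
time: 16.35
eef_pos: [0.6878, -0.0879, 0.2183]
tcp_rot: [0.977, -0.115, -0.176, -0.021]
contact_force: [-0.3, -0.1, -0.7]
opening: 0.903
[ 0.68782999 -0.08787869  0.21826728] [-0.27  0.54  1.3  -0.01  1.66  1.54]
```

View pics/w15.png

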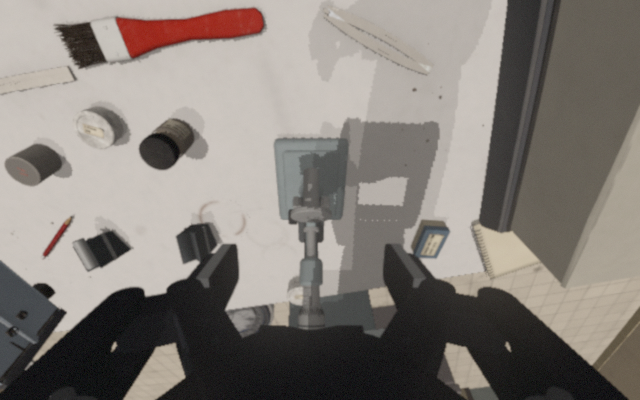

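View pics/side15.png

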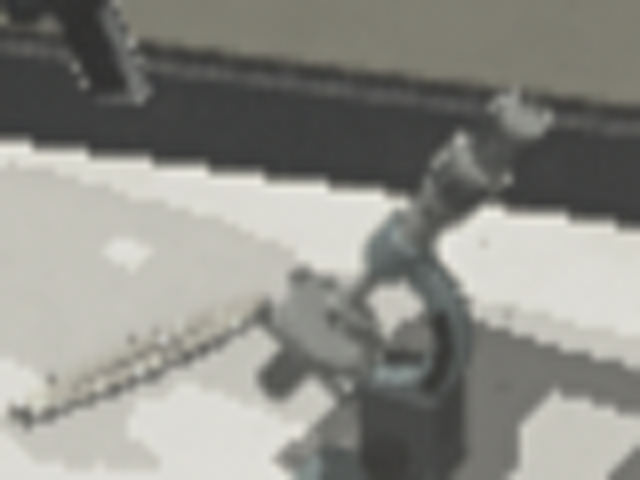

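View pics/foot.png

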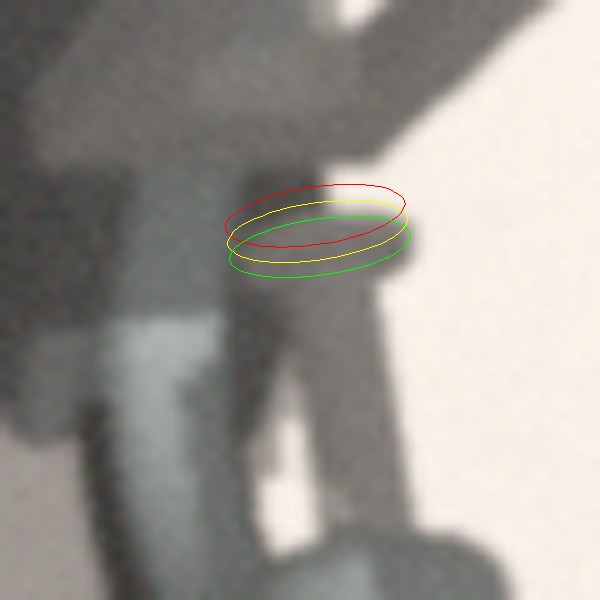

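```bash
cat >> goal.py <<'E'
def kn(phi,h,off=(0,0),G=G,tiltv=None):
    M,t=frame_gauge(*G); zt=-M[:,2]; xt=R.from_rotvec(np.radians(phi)*zt).apply(M[:,0])
    return np.stack([xt,np.cross(zt,xt),zt],1), t+M@np.array([off[0],off[1],h])
E
python3 - <<'E'
from goal import *
R1,_=kn(-60,.2);t1=np.array([.60,-.065,.38])
R2,t2=kn(-150,.22);R3,t3=kn(-225,.22)
print(t2);print(delta(R1,t1));print(delta(R2,t2,R1,t1));print(delta(R3,t3,R2,t2))
E
```

```text
[ 0.51478151 -0.04641829  0.29521345]
[-0.9437 -0.0113 -0.8167 -0.3232  0.5597 -0.6114]
[-0.4104 -0.6873  0.1296  0.     -0.     -1.    ]
[ 0.      0.      0.     -0.      0.     -0.8333]
```

```bash
python3 -m crank '[[-0.1,-0.01,-0.4,0,0,-0.1,0.9],[-0.3,-0.01,-0.8167,-0.05,0.1,-0.2,0.9],[-0.6,-0.0113,-0.8167,-0.1,0.2,-0.3,0.9],[-0.9437,-0.0113,-0.8167,-0.16,0.28,-0.31,0.9],[-0.9437,-0.0113,-0.8167,-0.22,0.37,-0.41,0.9],[-0.9437,-0.0113,-0.8167,-0.3232,0.5597,-0.6114,0.9],[-0.9437,-0.0113,-0.8167,-0.3232,0.5597,-0.6114,0.9],[-0.9437,-0.0113,-0.8167,-0.3232,0.5597,-0.6114,0.9],[-0.9437,-0.0113,-0.8167,-0.3232,0.5597,-0.6114,0.9],[-0.9437,-0.0113,-0.8167,-0.3232,0.5597,-0.6114,0.9],[-0.9437,-0.0113,-0.8167,-0.3232,0.5597,-0.6114,0.9],[-0.9437,-0.0113,-0.8167,-0.3232,0.5597,-0.6114,0.9]]'
python3 - <<'E'
from goal import *
s=telemetry.get_state();print(s["qpos"].round(2))
p=imaging.read_camera("wrist");save(p,"w16.png")
print(delta(*kn(-60,.22)),delta(*kn(-150,.22)))
E
```

```text
time: 17.65
eef_pos: [0.5998, -0.0652, 0.38]
tcp_rot: [0.877, 0.376, 0.241, 0.18]
contact_force: [0.2, 0.1, -0.2]
opening: 0.901
[-0.29 -0.26  1.95  0.04  0.85  0.45]
[-4.136e-01 -6.919e-01  1.315e-01  7.000e-04  1.000e-04 -9.000e-04] [-4.1360e-01 -6.9190e-01  1.3150e-01  5.0000e-04  6.0000e-04 -1.0009e+00]
```

View pics/w16.png

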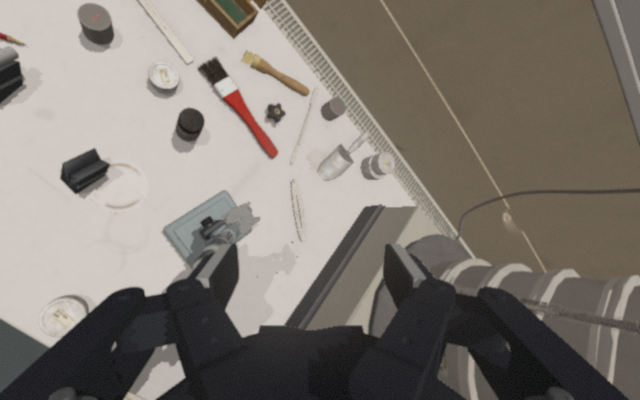

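```bash
python3 -m crank '[[-0.2,-0.34,0.0,0,0,-0.2,0.9],[-0.41,-0.69,0.06,0,0,-0.4,0.9],[-0.4136,-0.6919,0.1315,0,0,-1,0.9],[-0.4136,-0.6919,0.1315,0,0,-1,0.9],[-0.4136,-0.6919,0.1315,0,0,-1,0.9],[-0.4136,-0.6919,0.1315,0,0,-1,0.9],[-0.4136,-0.6919,0.1315,0,0,-1,0.9],[-0.4136,-0.6919,0.1315,0,0,-1,0.9],[-0.4136,-0.6919,0.1315,0,0,-1,0.9],[-0.4136,-0.6919,0.1315,0,0,-1,0.9],[-0.4136,-0.6919,0.1315,0,0,-1,0.9],[-0.4136,-0.6919,0.1315,0,0,-1,0.9]]'
python3 - <<'E'
from goal import *
s=telemetry.get_state();print(s["qpos"].round(2))
p=imaging.read_camera("wrist");save(p,"w17.png")
print(delta(*kn(-150,.22)))
KP=[cyl(.010,.149,.149),cyl(.010,.124,.124),cyl(.0115,.1235,.1235),cyl(.0115,.095,.124)]
overlay(p,G,"o17.png",(200,100,440,300),3,parts=KP)
E
```

```text
time: 18.9
eef_pos: [0.5156, -0.0466, 0.2961]
tcp_rot: [0.353, 0.886, 0.043, 0.299]
contact_force: [-0.1, 0.2, -0.2]
opening: 0.898
[-0.31 -0.45  2.23  0.06  0.75 -1.15]
[ 0.0063 -0.0038  0.0014  0.0007  0.0014 -0.0012]
```

View pics/w17.png

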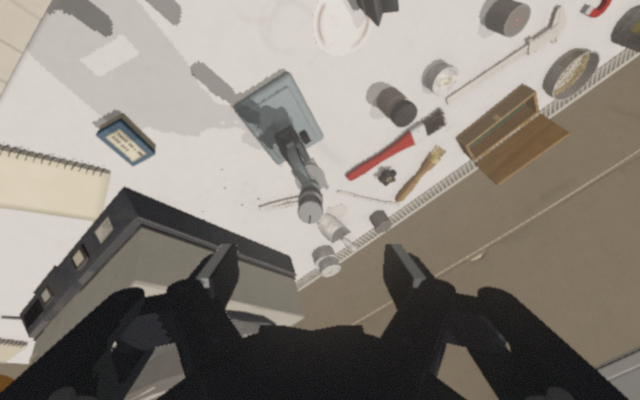

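View pics/o17.png

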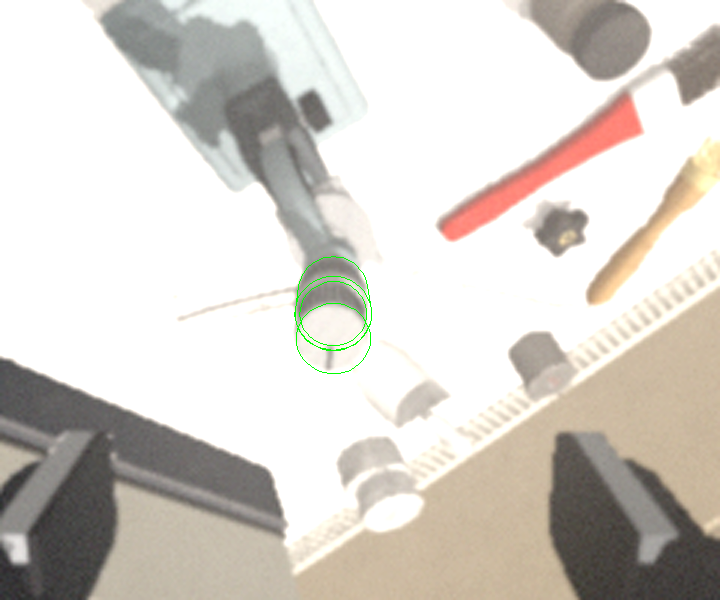

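```bash
python3 - <<'E'
from goal import *
print(delta(*kn(-215,.19)))
E
```

```text
[ 6.800e-03 -4.000e-03  2.014e-01 -2.000e-04  1.600e-03 -7.234e-01]
```

```bash
python3 -m crank '[[0.0068,-0.004,0.2,0,0.0016,-0.7234,0.9],[0.0068,-0.004,0.2,0,0.0016,-0.7234,0.9],[0.0068,-0.004,0.2,0,0.0016,-0.7234,0.9],[0.0068,-0.004,0.2,0,0.0016,-0.7234,0.9],[0.0068,-0.004,0.2,0,0.0016,-0.7234,0.9],[0.0068,-0.004,0.2,0,0.0016,-0.7234,0.9],[0.0068,-0.004,0.2,0,0.0016,-0.7234,0.9],[0.0068,-0.004,0.2,0,0.0016,-0.7234,0.9],[0.0068,-0.004,0.2,0,0.0016,-0.7234,0.9],[0.0068,-0.004,0.2,0,0.0016,-0.7234,0.9]]'
python3 - <<'E'
from goal import *
s=telemetry.get_state();print(s["qpos"].round(2))
p=imaging.read_camera("wrist");save(p,"w18.png")
print(delta(*kn(-215,.19)))
KP=[cyl(.010,.149,.149),cyl(.010,.124,.124),cyl(.0115,.095,.124)]
overlay(p,G,"o18.png",(240,140,390,290),5,parts=KP)
for l in ("knob",): print([(e["confidence"],e["location"]) for e in finder.pinpoint(l,p)[:2]], proj(p,kn(0,.1365)[1]))
Rc=R.from_quat(s["tcp_rot"]).as_matrix();print("TCP axis point proj",proj(p,s["eef_pos"]+0*Rc[:,2]),"at knob end",proj(p,kn(0,.149)[1]))
E
```

```text
time: 19.95
eef_pos: [0.5311, -0.0504, 0.2707]
tcp_rot: [-0.178, 0.937, -0.124, 0.274]
contact_force: [0.4, -0.1, -0.4]
opening: 0.899
[-0.3  -0.38  2.23  0.06  0.68 -2.28]
[-0.0024 -0.0008  0.0017 -0.0003  0.0002 -0.0003]
[(0.97, [220.4, 310.7])] [[310.41973375 221.42512403]]
TCP axis point proj [[310.58723669 252.21074072]] at knob end [[310.41272042 227.22967119]]
```

View pics/o18.png

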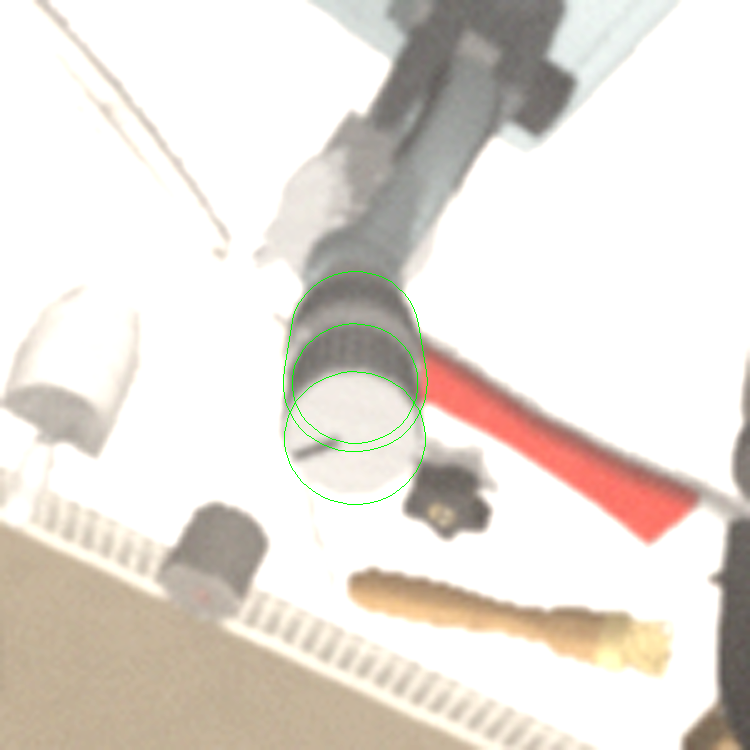

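```bash
python3 - <<'E'
from goal import *
print(delta(*kn(-215,.127,(-.0008,0))))
E
python3 -m crank '[[0.001,-0.003,0.1,0,0,0,0.9],[0.001,-0.003,0.2,0,0,0,0.8],[0.001,-0.003,0.32,0,0,0,0.7],[0.001,-0.003,0.42,0,0,0,0.7],[0.001,-0.003,0.42,0,0,0,0.6],[0.001,-0.003,0.42,0,0,0,0.6]]' 30
python3 - <<'E'
from goal import *
s=telemetry.get_state();print(s["qpos"].round(2),s["contact_force"])
print(delta(*kn(-215,.127,(-.0008,0))))
p=imaging.read_camera("wrist");save(p,"w19.png")
E
```

```text
[ 2.100e-03  2.400e-03  4.218e-01 -4.000e-04  2.000e-04  1.000e-04]
time: 20.65
eef_pos: [0.566, -0.0593, 0.219]
tcp_rot: [-0.179, 0.937, -0.124, 0.274]
contact_force: [0.5, 0.5, 0.1]
opening: 0.6
[-0.3  -0.23  2.21  0.07  0.55 -2.29] [0.47343302 0.50385639 0.14655574]
[-0.0003  0.0046  0.0019 -0.0002 -0.      0.0008]
```

View pics/w19.png

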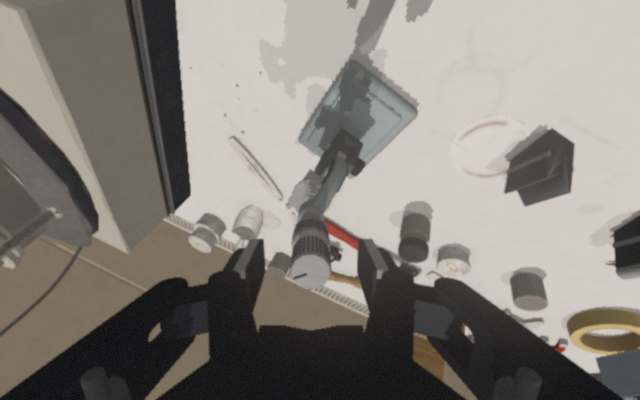

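```bash
python3 -m crank '[[0,0.002,0,0,0,0,0.3],[0,0.002,0,0,0,0,0.1],[0,0.002,0,0,0,0,0.1],[0,0.002,0,0,0,0,0.1],[0,0.002,0,0,0,0,0.1]]' 30
python3 - <<'E'
from goal import *
s=telemetry.get_state();print(s["qpos"].round(2),s["contact_force"],s["wrist_torque"],s["opening"])
p=imaging.read_camera("wrist");save(p,"w20.png",(200,180,420,330),3)
E
```

```text
time: 21.2
eef_pos: [0.5662, -0.0591, 0.2201]
tcp_rot: [-0.179, 0.936, -0.124, 0.275]
contact_force: [-6.3, 1.1, 6.4]
opening: 0.217
[-0.3  -0.23  2.21  0.07  0.55 -2.29] [-6.3353832   1.14301087  6.44475186] [ 0.04354846  0.42590074 -0.04051177] 0.2169214032394826
```

View pics/w20.png

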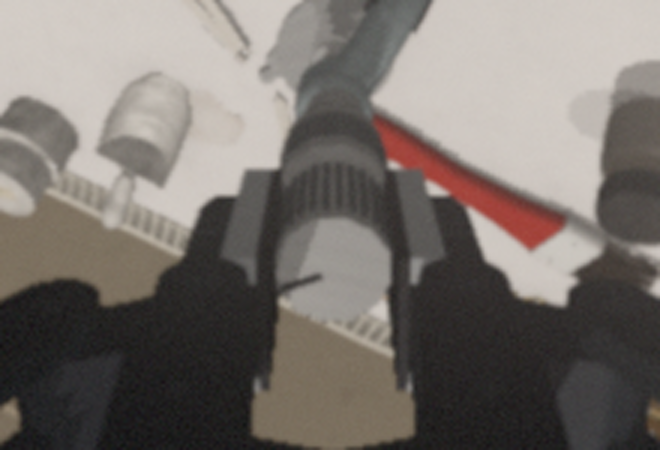

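```bash
python3 -m crank '[[0,0,-0.006,0,0,0,0.1],[0,0,-0.01,0,0,0,0.1]]' 30
python3 - <<'E'
from goal import *
s=telemetry.get_state();Rc=R.from_quat(s["tcp_rot"]).as_matrix();print("F tool",Rc.T@s["contact_force"],"T",Rc.T@s["wrist_torque"],s["opening"])
Mg,tg=frame_gauge(*G);print(Mg.T@(s["eef_pos"]-tg))
E
```

```text
time: 21.45
eef_pos: [0.5658, -0.0591, 0.2202]
tcp_rot: [-0.179, 0.936, -0.124, 0.275]
contact_force: [8.5, -0.9, -5.1]
opening: 0.221
F tool [-3.84601675 -1.41400894  9.03395785] T [ 0.14643373 -0.42754293 -0.02835624] 0.22074199331541755
[ 8.28140597e-06 -4.27270437e-04  1.28384493e-01]
```

```bash
python3 -m crank '[[0,0,0.005,0,0,0.08,0.1],[0,0,0.005,0,0,0.17,0.1],[0,0,0.005,0,0,0.26,0.1],[0,0,0.005,0,0,0.35,0.1],[0,0,0.005,0,0,0.44,0.1],[0,0,0.005,0,0,0.5,0.1],[0,0,0.005,0,0,0.5,0.1]]' 30
cat > tq.py <<'E'
from goal import *
s=telemetry.get_state();Rc=R.from_quat(s["tcp_rot"]).as_matrix();print("F tool",Rc.T@s["contact_force"],"T",Rc.T@s["wrist_torque"],s["opening"],s["qpos"].round(2))
Mg,tg=frame_gauge(*G);print(Mg.T@(s["eef_pos"]-tg),"axis tilt",np.degrees(np.arccos(-Mg[:,2]@Rc[:,2])))
E
python3 tq.py; python3 - <<'E'
from goal import *
p=imaging.read_camera("wrist");save(p,"w21.png",(200,180,420,330),3)
E
```

```text
time: 22.15
eef_pos: [0.566, -0.0589, 0.2201]
tcp_rot: [0.193, 0.934, -0.009, 0.302]
contact_force: [0.3, 1.0, 2.4]
opening: 0.222
F tool [-1.22253835  1.3020449  -1.91476719] T [-0.12967387  0.09287293  0.01960315] 0.22219965843444928 [-0.3  -0.23  2.21  0.07  0.55 -1.51]
[ 9.08826380e-05 -1.69451701e-04  1.28195402e-01] axis tilt 0.12422426353463212
```

View pics/w21.png

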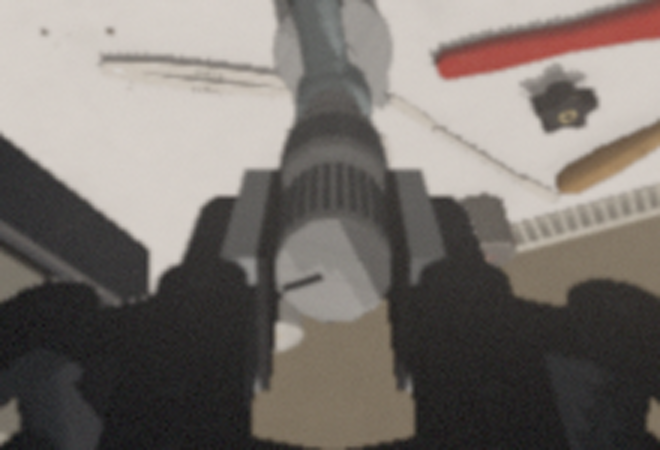

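```bash
python3 -m crank '[[0,0,0,0,0,0.09,0.1],[0,0,0,0,0,0.18,0.1],[0,0,0,0,0,0.27,0.1],[0,0,0,0,0,0.36,0.1],[0,0,0,0,0,0.45,0.1],[0,0,0,0,0,0.54,0.1],[0,0,0,0,0,0.63,0.1],[0,0,0,0,0,0.72,0.1],[0,0,0,0,0,0.81,0.1],[0,0,0,0,0,0.9,0.1],[0,0,0,0,0,0.99,0.1],[0,0,0,0,0,1,0.1]]' 30
python3 tq.py
python3 -m crank '[[0,0,0,0,0,0.09,0.1],[0,0,0,0,0,0.18,0.1],[0,0,0,0,0,0.27,0.1],[0,0,0,0,0,0.36,0.1],[0,0,0,0,0,0.45,0.1],[0,0,0,0,0,0.54,0.1],[0,0,0,0,0,0.63,0.1],[0,0,0,0,0,0.63,0.1]]' 30
python3 tq.py; python3 - <<'E'
from goal import *
p=imaging.read_camera("wrist");save(p,"w22.png",(200,60,420,330),2)
q=imaging.read_camera("side");x,y=proj(q,[.64,-.08,.15])[0]; l,t=int(x-40),int(y-30)
save(q,"side22.png",(l,t,l+80,t+60),8)
E
```

```text
time: 23.4
eef_pos: [0.5663, -0.0587, 0.2203]
tcp_rot: [0.796, 0.524, 0.207, 0.22]
contact_force: [3.4, 2.7, 0.9]
opening: 0.218
F tool [3.83096491 2.10840721 0.84651034] T [-0.08622584  0.51193615  0.00566438] 0.21814184103670248 [-0.3  -0.23  2.21  0.07  0.55  0.06]
[3.92610143e-04 2.04133452e-05 1.28214100e-01] axis tilt 0.16623479755450773
time: 24.2
eef_pos: [0.5664, -0.059, 0.2204]
tcp_rot: [0.949, 0.084, 0.287, 0.096]
contact_force: [4.1, 1.3, 0.3]
opening: 0.217
F tool [ 3.82161488 -0.71662926  1.84165706] T [0.35603501 0.52979259 0.01059375] 0.2167021926457275 [-0.3  -0.23  2.21  0.07  0.55  1.05]
[ 0.00062202 -0.00018107  0.12823839] axis tilt 0.1992141538245052
```

View pics/side22.png

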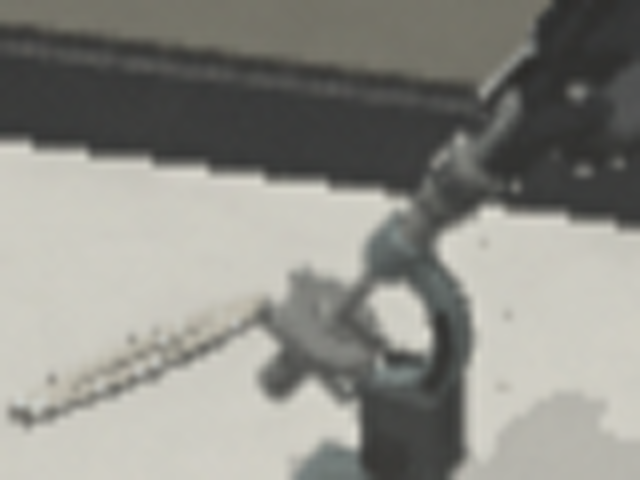

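View pics/w22.png

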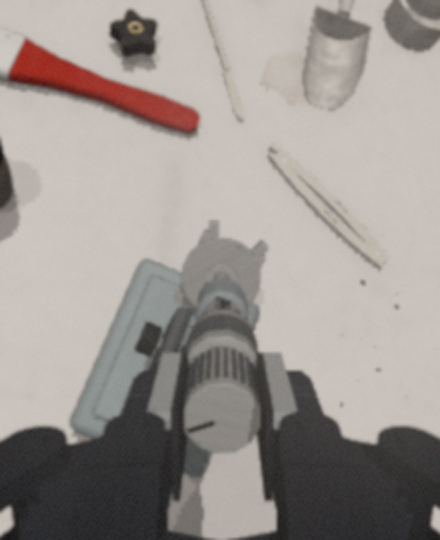

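```bash
python3 -m crank '[[0,0,0,0,0,0.09,0.1],[0,0,0,0,0,0.18,0.1],[0,0,0,0,0,0.27,0.1],[0,0,0,0,0,0.36,0.1],[0,0,0,0,0,0.45,0.1],[0,0,0,0,0,0.45,0.1]]' 30
python3 tq.py
python3 - <<'E'
from goal import *
p=imaging.read_camera("wrist");save(p,"w23.png",(240,180,390,300),5)
E
python3 -m crank '[[0,0,0,0,0,0.09,0.1],[0,0,0,0,0,0.18,0.1],[0,0,0,0,0,0.27,0.1],[0,0,0,0,0,0.36,0.1],[0,0,0,0,0,0.45,0.1],[0,0,0,0,0,0.5,0.1],[0,0,0,0,0,0.5,0.1]]' 30
python3 tq.py
python3 - <<'E'
from goal import *
p=imaging.read_camera("wrist");save(p,"w24.png",(240,180,390,300),5)
E
```

```text
time: 24.9
eef_pos: [0.5664, -0.0592, 0.2205]
tcp_rot: [0.92, -0.249, 0.302, -0.009]
contact_force: [5.9, 1.0, -0.3]
opening: 0.22
F tool [ 3.43503311 -3.4871393   3.45041067] T [ 0.46233846  0.3097712  -0.00184637] 0.22032754813776737 [-0.3  -0.23  2.21  0.07  0.55  1.75]
[ 0.00066861 -0.00040654  0.12826532] axis tilt 0.20451284871047462
time: 25.65
eef_pos: [0.5662, -0.0593, 0.2203]
tcp_rot: [0.755, -0.582, 0.276, -0.123]
contact_force: [5.0, 0.6, 1.4]
opening: 0.218
F tool [ 0.62181357 -4.93518647  1.55236141] T [0.48130345 0.02863338 0.00141328] 0.2180287100240044 [-0.3  -0.23  2.21  0.07  0.55  2.54]
[ 0.00045307 -0.00054221  0.12824734] axis tilt 0.17464857740885076
```

View pics/w23.png

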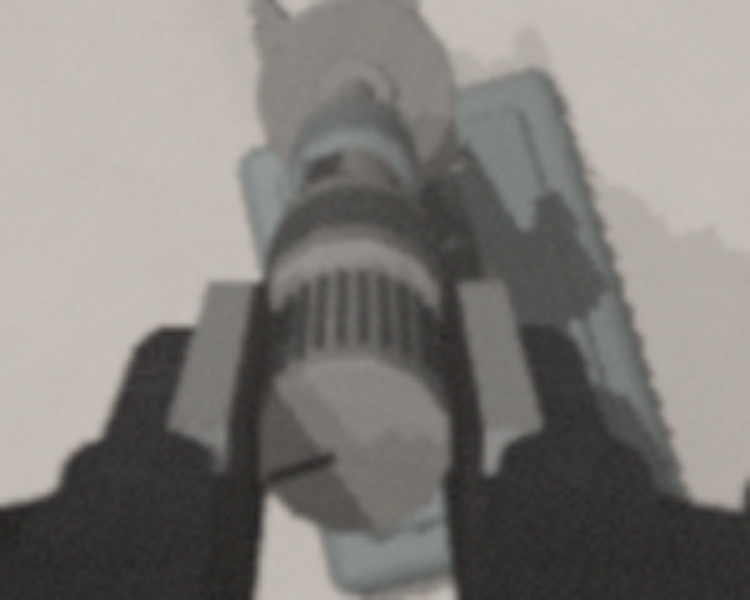

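View pics/w24.png

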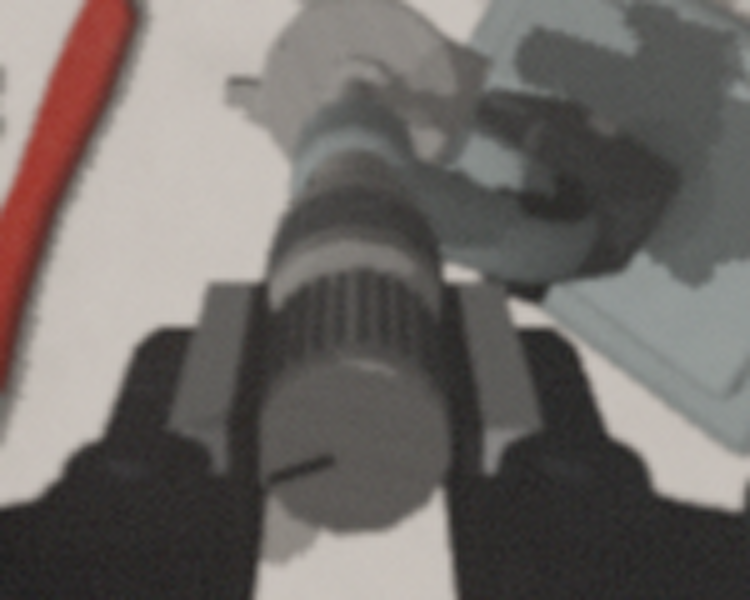

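```bash
python3 -m crank '[[0,0,0,0,0,0,0.4],[0,0,0,0,0,0,0.45],[0,0,0,0,0,-0.1,0.45],[0,0,0,0,0,-0.2,0.45],[0,0,0,0,0,-0.3,0.45],[0,0,0,0,0,-0.4,0.45],[0,0,0,0,0,-0.4,0.1],[0,0,0,0,0,-0.4,0.1],[0,0,0,0,0,-0.4,0.1],[0,0,0,0,0,-0.4,0.1]]' 30
python3 tq.py
python3 - <<'E'
from goal import *
p=imaging.read_camera("wrist");save(p,"w25.png",(240,180,390,300),5)
E
```

```text
time: 26.7
eef_pos: [0.5652, -0.0581, 0.2189]
tcp_rot: [0.897, -0.323, 0.298, -0.034]
contact_force: [0.7, 5.1, -0.8]
opening: 0.219
F tool [-3.07175654 -4.2175082   0.3938679 ] T [ 0.6413138  -0.67708674 -0.0222501 ] 0.21873367344983868 [-0.3  -0.23  2.21  0.07  0.55  1.92]
[-0.00140445  0.0004146   0.12783685] axis tilt 0.09388757615720617
```

View pics/w25.png

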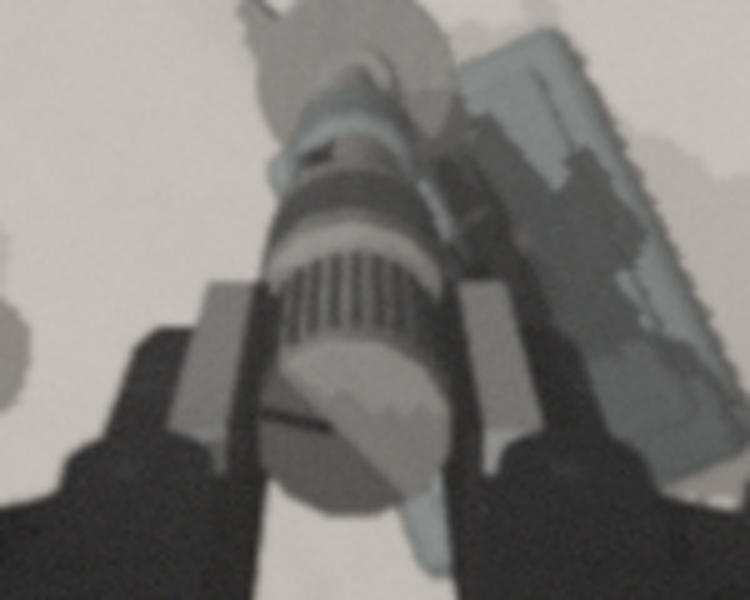

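```bash
python3 -m crank '[[0,0,0,0,0,0.09,0.1],[0,0,0,0,0,0.18,0.1],[0,0,0,0,0,0.27,0.1],[0,0,0,0,0,0.36,0.1],[0,0,0,0,0,0.4,0.1],[0,0,0,0,0,0.4,0.1],[0,0,0,0,0,0.4,0.1]]' 30
python3 tq.py
python3 - <<'E'
from goal import *
p=imaging.read_camera("wrist");save(p,"w26.png",(240,180,390,300),5)
E
```

```text
time: 27.45
eef_pos: [0.5659, -0.0575, 0.2194]
tcp_rot: [0.753, -0.585, 0.274, -0.125]
contact_force: [5.6, 8.0, -1.1]
opening: 0.223
F tool [-6.98261116 -6.24007006  2.95538878] T [ 0.67506637 -1.27705203 -0.02317762] 0.223473523036796 [-0.3  -0.23  2.21  0.07  0.55  2.54]
[-0.00063332  0.00114755  0.12788538] axis tilt 0.15883656026958987
```

View pics/w26.png

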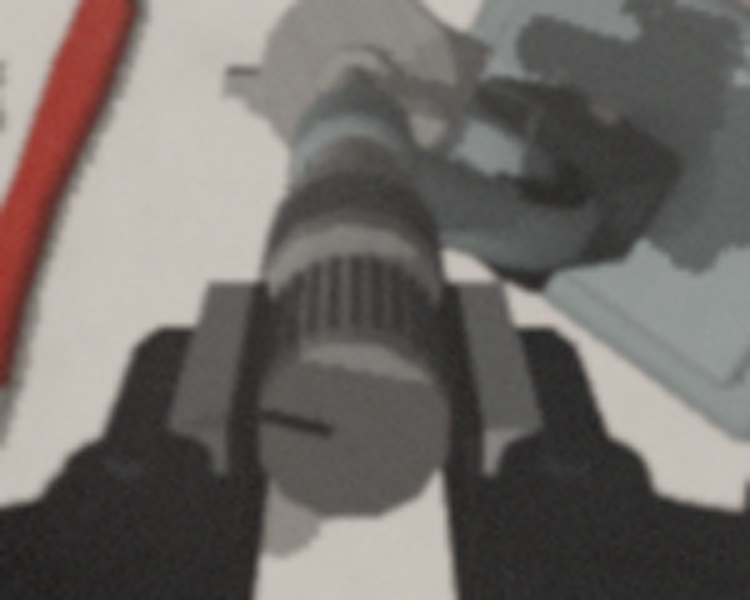

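```bash
python3 -m crank '[[0,0,0,0,0,0,0.5],[0,0,0,0,0,0,0.9],[0,0,0,0,0,0,0.9],[0,0,0,0,0,0,0.9],[0,0,-0.15,0,0,0,0.9],[0,0,-0.4,0,0,0,0.9],[0,0,-0.7,0,0,0,0.9],[0,0,-0.8,0,0,0,0.9],[0,0,-0.8,0,0,0,0.9]]'
python3 - <<'E'
from goal import *
s=telemetry.get_state();print(s["eef_pos"],s["contact_force"])
p=imaging.read_camera("wrist");save(p,"w27.png",(220,80,420,280),4)
q=imaging.read_camera("side");x,y=proj(q,[.63,-.08,.15])[0]; l,t=int(x-40),int(y-30)
save(q,"side27.png",(l,t,l+80,t+60),8)
d=finder.masks_of("bush",p);print([(e["confidence"],e["extent"]) for e in d[:2]])
d=finder.masks_of("bush",q);print([(e["confidence"],e["extent"]) for e in d[:2]])
E
```

```text
time: 28.4
eef_pos: [0.499, -0.0432, 0.322]
tcp_rot: [0.753, -0.584, 0.278, -0.125]
contact_force: [0.6, -0.5, -0.8]
opening: 0.9
[ 0.49897505 -0.04319287  0.32195816] [ 0.57221057 -0.54664672 -0.81272429]
[(0.84, [299.9, 161.6, 331.1, 186.0])]
[(0.54, [285.8, 183.4, 301.8, 199.2]), (0.45, [287.0, 162.0, 320.5, 199.6])]
```

View pics/w27.png

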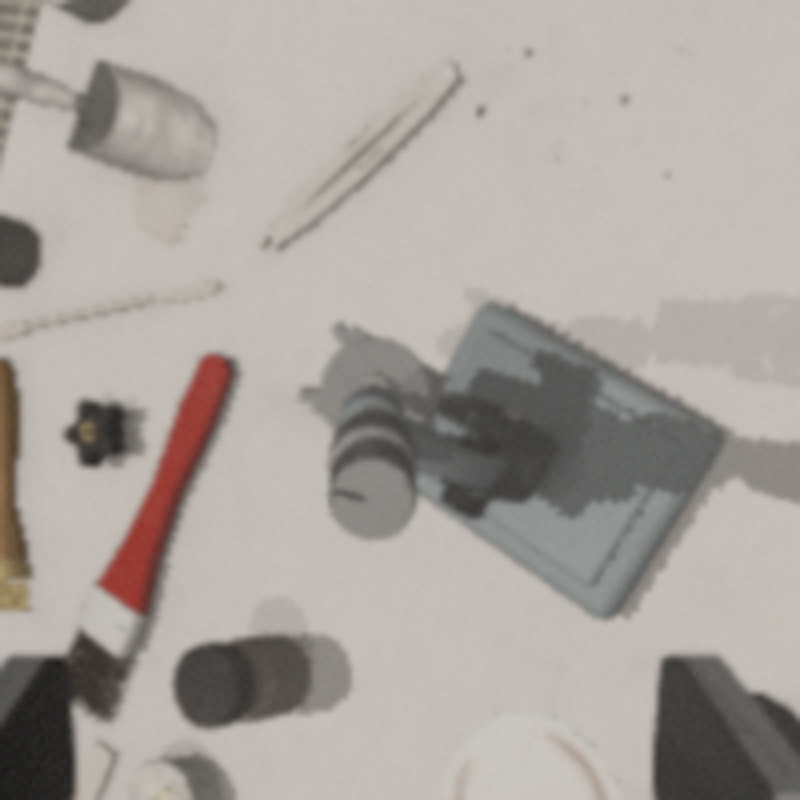

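View pics/side27.png

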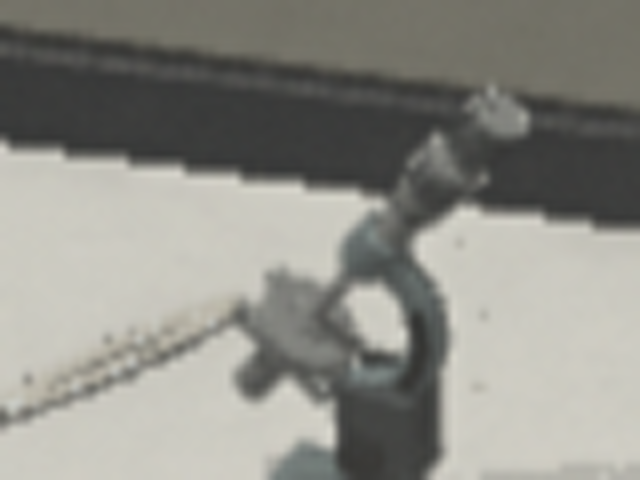

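```bash
python3 - <<'E'
from plant import ticket
print(ticket.sign_off())
E
```

```text
the job is handed in; nothing more can be done
None
```

The bush is in the micrometer fork with its flange clamped, and I handed the job in at about 28.5 s.

**Placing the bush:** I lifted it from the V-block by its flange rim and slid it along the slot until I felt the closed end (about 4 N). I lowered it until the flange met the fork (about 5 N) and let go. The pictures after release show it still seated square in the slot.

**Turning the knob:** I gripped it along the spindle axis and turned it clockwise about 5.46 rad in two grips. The mark on the knob stayed fixed relative to the fingers during each turn, so it did not slip in the grip. For any thimble start from 0.3 to 1.3, that gives a ratchet slip of at least about 1.6 rad. My estimate is about 1.9 rad, somewhat over a quarter turn.

**Last checks:**
- The side and wrist pictures show the foot on the flange, with the bush still in the fork.
- The gripper is open, about 12 cm back along the spindle axis, with no contact force.
- The bystanders visible in the last pictures looked undisturbed; I did not check every one.

**Not confirmed directly:**
- The slip and the clamping force come from the turn arithmetic and the pictures; the wrist torque was too noisy to show the ratchet slipping.
- My camera estimate of the seat and the felt slot end disagreed by about 1.5 mm, and I relied on the contact.

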